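# Fetch the cover-glass box from behind the cup and the tub

### The arm

A 7-joint arm with a two-finger parallel gripper is mounted at the origin on a cart in front of the work surface, level with it; the furniture and walls round the work are solid. World frame = base frame: x ahead of the robot, y to its left, z up, the work surface at z = 0. Lengths are in m, angles in rad, forces in N, time in s.
With the tool pointing down it reaches from about 0.4 to 0.85 m from the base axis. Payload 4.5 kg.
Tool frame: the origin (TCP) lies at the very end of the fingers, on their centre line; the grasp point (between the pads) lies 19 mm behind it; z points along the fingers, y is the direction in which the jaws open and shut (so a half turn about z gives the same grasp; the last joint's range is limited). The gripper opens to 88 mm and grips with 3 to 60 N. Pads are 18 mm wide; open, the fingers measure 123 mm over their backs; the gripper's body (75 mm by 187 mm) begins 45 mm behind the grasp point.
Start: joints at [1.353, 0.689, -0.195, 1.565, 0.157, 0.902, -0.215], TCP at [0.156, -0.605, 0.239] pointing down, gripper open.
Joint ranges: [-3.01, 3.01], [-0.46, 2.08], [-1.47, 1.51], [0.13, 2.56], [-1, 4.14], [0.04, 2.09], [-2.66, 2.66]. Speed limits (rad/s): [2.57, 2.57, 3.14, 3.14, 3.14, 3.14, 3.14].

### API

Orientations are given as a unit quaternion [x, y, z, w].
In Python, from plant import telemetry, imaging, r gives the robot as it stands.
- The arm moves only by the shell command python3 -m creep 'ROWS' [FORCE]. ROWS is JSON, a list of rows, each a list of 5 numbers: the closure in counts, from 0 (fully open) to 255 (shut), then the shift along the tool's x, y, z in m, then the turn about the tool's z in degrees. In form: [[fingers, x, y, z, yaw], ...]. A call has 1 to 10 rows; each row is the pose to reach, as a shift and turn from the pose commanded when the call began, along the tool's axes at that moment; what a row does not reach only later rows make up. A row lasts 1/8 s, in which the tool goes at most 62.5 mm and 10.7 degrees, less where a joint would pass 70% of its speed; a pose out of reach is approached as far as the arm can. A call with a gripper value outside its range is refused whole. The fingers move at their own pace and stop on an object; FORCE is the grip in N (left out, the last holds). Time passes only in rows, so rows that repeat a pose let the fingers close. It gives the time, the measured TCP pose, the force and the opening at its end, in the units of the state.
- telemetry.get_state(): the state, without advancing time (a new reading comes with each control period).
- imaging.snapshot(name): name is "scene" or "top"; returns a dict with "image" (480x640x3 uint8, blue, green, red), "camera_matrix" (3x3 intrinsics, pixels), "R" (3x3) and "t" (3): a world point X has camera coordinates R X + t. Camera axes: x right, y down, z forward; pixel columns grow to the right and rows downward; lengths in m; the calibration is good to about 2 mm. A picture is of the moment at which its call begins. There is no depth.
- r.finish_job(): hands the job in, once; it reports no verdict.
Trained networks look in a picture, given as the dict that the camera call returned (one of the last four; its "shot" number tells which), for a name from the list of things; names that differ only in an ending like _2 or _b are one class to them, and where a whole thing is asked for, a point or a joint stands for the part that bears it (a point fixed in the world has none). Each returns a list of dicts, best first, with "score" (0 to 1); they miss things now and then, are a little off and sometimes report something else, mostly with a low value. They report only what shows in the picture. A call takes as long as a camera call. They do not tell look-alikes from the thing itself.
- imaging.boxes_of(picture, target): "rect" ([left, top, right, bottom] in pixels, round what is visible of it).
- imaging.trace(picture, target): "pixels" (480x640 bool, what is visible of it) and "rect" ([left, top, right, bottom] in pixels, round what is visible of it).
- imaging.place_of(picture, target): "location" ([row, column] in pixels: a listed point, or the origin of a listed thing).
The state is a dict: "clock": time; "q": joint angles; "qd": joint speeds; "joint_torque": joint torques, N m; "tool_pos": TCP position; "eef_rot": TCP orientation; "contact_force": force on the tool from outside, world axes, zero at the start; "moment": the same for the moment, N m; "opening": opening from 0.0 (shut) to 1.0 (fully open).
Only numpy, scipy, OpenCV 4.12 (cv2) and the standard library are available. Lean on these libraries where they do the work, as an engineer would, in place of code of your own. Each camera call takes 0.05 s, during which the arm holds its last target.

### The job

The flat box of cover glasses is hemmed in at the back of the grey caddy by the specimen cup and the test-strip tub in front of it. First stand the cup and the tub upright in the steel tray, then lay the box flat in the middle of the black pad with its long side along the pad's long side, and only after that stand the cup and the tub back, each on the same round spot that it came from. Keep the cup and the tub upright all the time, and do not shift the small oil bottle on the caddy or the culture dish in front of it.

Things in the scene. Friction and masses are not known exactly. Their poses are not given: they have to be found in the camera images.
- cup_mid (a point): Centre, 36 mm above its underside, of the specimen cup: a squat round cup 72 mm tall, body 56 mm across at mid height, with a red screw lid 61 mm across from 61 to 72 mm up; z is its axis. Loose, about 50 g; stands on one of the caddy's two front spots at the start. It can be gripped round the lid or the body.
- tub_mid (a point): Centre, 63 mm above its underside and on the axis of its body, of the test-strip tub: a slender white upright tube 126 mm tall with a round body 43 mm across and, from 112 mm up, a snap cap 48 mm across with a small tab; colour squares down one side; z is its axis. Loose, about 45 g; stands on the other front spot at the start. It is best gripped round the body, 80 to 105 mm up.
- box_mid (a point): Centre, 10 mm above its underside, of the flat cover-glass box: 96 mm long (its x axis), 48 mm wide (its y axis), 20 mm high, pink and white carton. Loose, 110 g. At the start it lies at the back of the caddy, long side across, 10 to 15 mm behind the cup and the tub; grip it across the 48 mm once they are gone.
- caddy: Grey flat caddy, fixed: base plate 170 mm (x) by 250 mm (y), its top 8 mm above the worktop, with a 16 mm high lip along each short end. Origin at the centre of its underside, x points to its back, y to its left. Black rubber spots in front and a black rubber strip under the box lie flush.
- spot_left (a point): Centre of the left front round spot (68 mm across) on the caddy, on its surface 8 mm above the worktop; the axes are the caddy's. Cup or tub stands on it at the start.
- spot_right (a point): Centre of the right front round spot (68 mm across) on the caddy, 8 mm above the worktop, 104 mm from the left one.
- tray: Shallow steel tray, fixed: the side area. 240 mm (its x) by 124 mm (its y) outside, walls 3 mm thick and 12 mm high, inner floor 3 mm above the worktop. Origin at the centre of its underside. Stands to the left or to the right of the caddy.
- pad: Thin black rubber pad, fixed: 126 mm (its x) by 78 mm (its y), 3 mm thick, the place for the box. Origin at the centre of its underside. Lies on the other side of the caddy from the tray.
- oil_mid (a point): Centre, 43 mm above its underside, of the small dropper bottle of oil (35 mm round, 86 mm tall) that stands loose at the back left of the caddy, beside the box. Leave it alone.
- dish_mid (a point): Centre, 7 mm above its underside, of the culture dish (60 mm round, 14 mm high) that lies loose on the worktop in front of the caddy. Leave it alone.
Mind the look-alikes: they are no part of the job. Leave any turquoise look-alike of the part that bears tub_mid alone.

How it is judged:
On the way, in this order (a step that is already met when the one before it is completed fails the run):
1. the cup and the tub both stand upright and released in the steel tray (x of cup_mid in the frame of tray between -0.1 and 0.1 m and y of cup_mid in the frame of tray between -0.042 and 0.042 m and height (world z) of cup_mid below 0.051 m and angle between each of cup_mid, tub_mid's own z axis and vertical below 0.15 rad and linear speed of each of cup, tub below 0.03 m/s and x of tub_mid in the frame of tray between -0.1 and 0.1 m and y of tub_mid in the frame of tray between -0.042 and 0.042 m and height (world z) of tub_mid below 0.078 m and contact force between the fingers and cup below 0.1 N and contact force between the fingers and tub below 0.1 N), for 0.2 s.
2. the box lies released in the middle of the pad, long side along the pad's, while the cup and the tub stand in the tray (horizontal distance between box_mid and pad below 0.015 m and angle between the x axis of box and the x axis of pad, either way round below 0.2 rad and height (world z) of box_mid below 0.018 m and angle between box_mid's own z axis and vertical below 0.1 rad and linear speed of each of box, cup, tub below 0.03 m/s and contact force between the fingers and box below 0.1 N and x of cup_mid in the frame of tray between -0.1 and 0.1 m and y of cup_mid in the frame of tray between -0.042 and 0.042 m and height (world z) of cup_mid below 0.051 m and angle between each of cup_mid, tub_mid's own z axis and vertical below 0.15 rad and x of tub_mid in the frame of tray between -0.1 and 0.1 m and y of tub_mid in the frame of tray between -0.042 and 0.042 m and height (world z) of tub_mid below 0.078 m), for 0.2 s.
3. the cup and the tub stand again on the spots they came from (distance of each of cup_mid, tub_mid from where it was at the start of the episode below 0.015 m and angle between each of cup_mid, tub_mid's own z axis and vertical below 0.1 rad and linear speed of each of cup, tub below 0.03 m/s and contact force between the fingers and cup below 0.1 N and contact force between the fingers and tub below 0.1 N), for 0.2 s.
At the end, for the whole second after the job is handed in: The box lies flat and at rest on the pad, its centre within 15 mm of the pad's centre and its long side within 0.2 rad of the pad's; the cup and the tub stand upright (within 0.1 rad), at rest and released, each within 15 mm of where it stood at the start (all of step 3 and horizontal distance between box_mid and pad below 0.015 m and angle between the x axis of box and the x axis of pad, either way round below 0.2 rad and height (world z) of box_mid below 0.018 m and angle between box_mid's own z axis and vertical below 0.1 rad and linear speed of box below 0.03 m/s and contact force between the fingers and box below 0.1 N); the robot touches nothing.
It fails at once if the cup or the tub is tipped by more than 0.6 rad (angle between any of cup_mid, tub_mid's own z axis and vertical above 0.6 rad).
It fails at once if the oil bottle is shifted by more than 25 mm (distance of oil_mid from where it was at the start of the episode above 0.025 m).
It fails at once if the culture dish is shifted by more than 25 mm (distance of dish_mid from where it was at the start of the episode above 0.025 m).
It also fails if it takes over 128 s, if anything falls off the work surface, if the arm or the gripper's body presses on something with over 40 N, if the wrist force passes 120 N, or if a joint passes its speed limit or range.

## Working session

There is one attempt and no reset: what is moved stays moved. The work goes in short steps, Python scripts to look and compute and a shell command to move; the robot and the scene stay as the last step left them, time stands still between calls to the robot, and variables do not carry over. Pictures are saved under pics/ and viewed, and the job is handed in when it is done.

```bash
ls; mkdir -p pics
python3 - <<'E'
from plant import telemetry, imaging, r
import cv2,numpy as np
s=telemetry.get_state()
for k,v in s.items(): print(k,np.round(v,4).tolist())
for n in("scene","top"):
    p=imaging.snapshot(n); cv2.imwrite(f"pics/{n}0.png",p["image"]); print(n,p["camera_matrix"],p["R"],p["t"])
    for t in ("cup_mid","tub_mid","box_mid","caddy","spot_left","spot_right","tray","pad","oil_mid","dish_mid"):
        print(t,[(round(d["score"],2),np.round(d["location"]).tolist()) for d in imaging.place_of(p,t)])
E
```

```text
pics
clock 0.0
q [1.3528, 0.69, -0.1946, 1.5663, 0.1573, 0.9025, -0.2151]
qd [0.0003, 0.0007, 0.0016, -0.0008, -0.0001, -0.0008, 0.0008]
joint_torque [-0.0004, -52.7554, -1.2671, -15.3429, -0.0526, 0.0065, 0.0001]
tool_pos [0.1555, -0.6047, 0.2379]
eef_rot [0.9921, 0.1256, -0.0002, -0.0009]
contact_force [0.4687, -0.0499, -0.1563]
moment [-0.0105, 0.016, -0.049]
opening 1.0002
scene [[484.7595215    0.         322.70383367]
 [  0.         484.7595215  243.03200815]
 [  0.           0.           1.        ]] [[ 0.95132463  0.30759532  0.01914601]
 [ 0.23157838 -0.6724654  -0.70296638]
 [-0.20335414  0.67318304 -0.71096532]] [-0.49808028  0.02513368  1.31664033]
cup_mid [(0.68, [309.0, 312.0])]
tub_mid [(0.88, [160.0, 324.0]), (0.8, [274.0, 324.0])]
box_mid [(0.63, [307.0, 346.0])]
caddy [(0.9, [307.0, 333.0])]
spot_left [(0.63, [287.0, 322.0])]
spot_right [(0.61, [319.0, 315.0])]
tray [(0.7, [421.0, 259.0])]
pad [(0.96, [214.0, 349.0])]
oil_mid [(0.78, [271.0, 359.0])]
dish_mid [(0.66, [284.0, 266.0])]
top [[477.97975508   0.         324.18766992]
 [  0.         477.97975508 242.02359696]
 [  0.           0.           1.        ]] [[-9.56753091e-04 -9.99519699e-01  3.09750970e-02]
 [-9.81179359e-01 -5.04288332e-03 -1.93032732e-01]
 [ 1.93096222e-01 -3.05768105e-02 -9.80703272e-01]] [0.08780284 0.49098238 1.26215053]
cup_mid [(0.84, [231.0, 378.0])]
tub_mid [(0.9, [294.0, 161.0]), (0.79, [231.0, 346.0])]
box_mid []
caddy [(0.78, [226.0, 358.0])]
spot_left [(0.67, [237.0, 342.0])]
spot_right [(0.55, [234.0, 376.0])]
tray [(0.57, [245.0, 466.0])]
pad [(0.98, [241.0, 230.0])]
oil_mid [(0.52, [209.0, 326.0])]
dish_mid [(0.66, [286.0, 354.0])]
```

View pics/scene0.png

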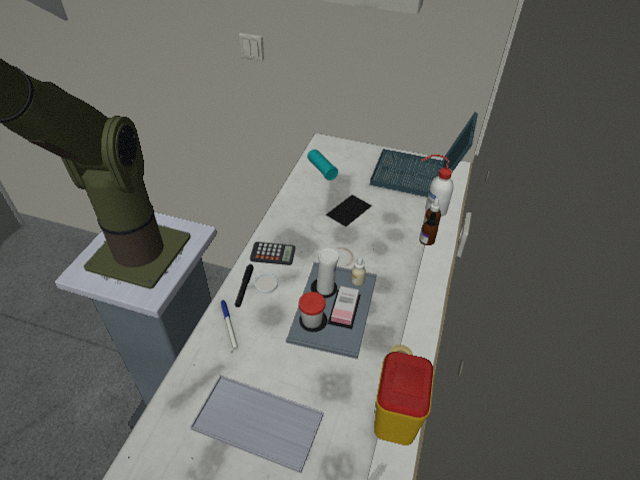

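View pics/top0.png

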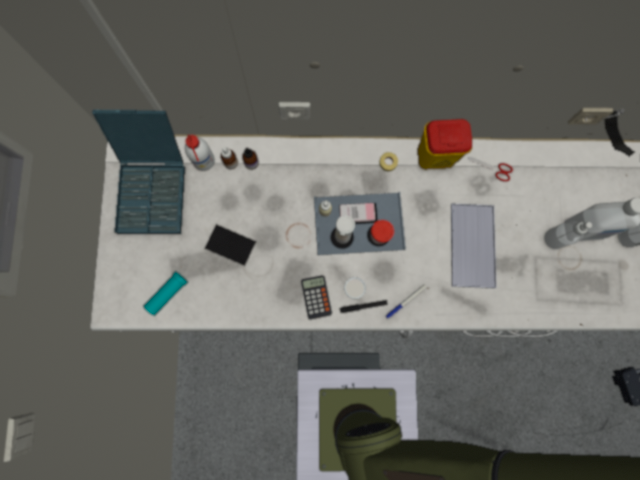

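Candidates (col,row in scene): for the tub, the white tube (326,272) or the turquoise tube lying down (322,164), so I take the white one. For the cup, the small red lid (312,305) or the big red/yellow sharps bin (405,395), so I take the small one. For the box, the pink/white carton (345,306). For the pad, black (349,210), against the dark laptop-like case (410,172). Next I'll do a close crop and measure.

```bash
cat > h.py <<'E'
from plant import telemetry, imaging, r
import cv2,numpy as np
from scipy.optimize import least_squares
def proj(p,X):
    c=np.asarray(X)@p["R"].T+p["t"]; u=c@p["camera_matrix"].T; return u[...,:2]/u[...,2:]
def ray(p,uv,z):
    d=p["R"].T@np.linalg.inv(p["camera_matrix"])@np.array([uv[0],uv[1],1.]); o=-p["R"].T@p["t"]
    return o+d*(z-o[2])/d[2]
def tri(ps,uvs):
    A=[];b=[]
    for p,uv in zip(ps,uvs):
        d=p["R"].T@np.linalg.inv(p["camera_matrix"])@np.array([uv[0],uv[1],1.]);d/=np.linalg.norm(d);o=-p["R"].T@p["t"]
        M=np.eye(3)-np.outer(d,d);A.append(M);b.append(M@o)
    return np.linalg.solve(sum(A),sum(b))
def rectpose(p,mask,z):
    c,_=cv2.findContours(mask.astype(np.uint8),cv2.RETR_EXTERNAL,cv2.CHAIN_APPROX_NONE)
    c=max(c,key=cv2.contourArea)[:,0]
    w=np.array([ray(p,q,z)[:2] for q in c])
    return cv2.minAreaRect((w*1000).astype(np.float32))
def cylfit(p,mask,prof,z0,x0):
    # prof: list of (radius,h0,h1); fit xy so that convex hull silhouette matches mask
    a=np.linspace(0,2*np.pi,40)
    pts=np.array([[R*np.cos(t),R*np.sin(t),h] for R,h0,h1 in prof for h in(h0,h1) for t in a])
    def ren(xy):
        im=np.zeros((480*4,640*4),np.uint8)
        for i in range(len(prof)):
            q=proj(p,pts[i*80:(i+1)*80]+[xy[0],xy[1],z0])*4+1.5
            cv2.fillConvexPoly(im,cv2.convexHull(q.astype(np.float32)).round().astype(np.int32),1)
        return cv2.resize(im.astype(np.float32),(640,480),interpolation=cv2.INTER_AREA)
    from scipy.optimize import minimize
    m=mask.astype(np.float32)
    f=lambda xy: np.minimum(ren(xy),1).__sub__(m).__abs__().sum()
    x0=np.array(x0[:2])
    s=minimize(f,x0,method="Nelder-Mead",options=dict(initial_simplex=[x0,x0+[.01,0],x0+[0,.01]],xatol=2e-4,fatol=.1))
    return s.x,s.fun,m.sum()
E
python3 - <<'E'
from h import *
P=[imaging.snapshot(n) for n in("scene","top")]
im=P[0]["image"][220:370,230:400]; cv2.imwrite("pics/crop0.png",cv2.resize(im,None,fx=4,fy=4,interpolation=cv2.INTER_CUBIC)[:600,:680])
im=P[1]["image"][180:310,290:430]; cv2.imwrite("pics/crop1.png",cv2.resize(im,None,fx=4,fy=4,interpolation=cv2.INTER_CUBIC))
for p in P:
    for t,z in (("tray",.012),("pad",.003),("caddy",.008),("box_mid",.028)):
        for d in imaging.trace(p,t)[:2]: print(t,p["shot"],round(d["score"],2),np.round(d["rect"]),np.round(np.array(rectpose(p,d["pixels"],z)[0]),1),rectpose(p,d["pixels"],z)[1:])
    for t,z,prof in (("cup_mid",.008,[(.028,0,.061),(.0305,.061,.072)]),("tub_mid",.008,[(.0215,0,.112),(.024,.112,.126)]),("oil_mid",.008,None),("dish_mid",0,[(.03,0,.014)])):
        for d in imaging.trace(p,t)[:2]:
            rc=d["rect"];g=ray(p,((rc[0]+rc[2])/2,(rc[1]+rc[3])/2),z+.03)
            print(t,p["shot"],round(d["score"],2),np.round(rc),np.round(g,3), cylfit(p,d["pixels"],prof,z,g) if prof else "")
E
```

```text
tray 3 0.65 [192. 374. 322. 474.] [ 493.9 -339.5] ((129.01907348632812, 242.92169189453125), 87.31802368164062)
pad 3 0.66 [328. 197. 371. 226.] [491.9 349.2] ((133.5211639404297, 82.06814575195312), 66.60868072509766)
pad 3 0.45 [285. 262. 376. 360.] [553.7  -7.7] ((170.98350524902344, 260.7087707519531), 3.6542320251464844)
caddy 3 0.65 [284. 264. 377. 358.] [554.6 -11.1] ((170.9012451171875, 263.9522705078125), 3.7426788806915283)
box_mid 3 0.56 [329. 287. 360. 324.] [582.3 -13.4] ((49.682403564453125, 108.7640380859375), 4.063255786895752)
cup_mid 3 0.93 [297. 292. 326. 330.] [ 0.516 -0.062  0.038] (array([ 0.51606761, -0.06693288]), np.float64(103.1875), np.float32(770.0))
cup_mid 3 0.59 [255. 275. 279. 294.] [ 0.384 -0.021  0.038] (array([ 0.37534452, -0.01022652]), np.float64(410.3125), np.float32(402.0))
tub_mid 3 0.65 [310. 149. 338. 182.] [0.368 0.493 0.038] (array([0.3836098 , 0.42853076]), np.float64(509.125), np.float32(437.0))
tub_mid 3 0.58 [316. 248. 340. 294.] [0.515 0.069 0.038] (array([0.51845057, 0.0354838 ]), np.float64(71.3125), np.float32(809.0))
oil_mid 3 0.81
[... 394 characters left out ...]
1426)
box_mid 4 0.9 [342. 204. 375. 224.] [578.4  -6. ] ((52.3062629699707, 93.77096557617188), 0.4434547424316406)
cup_mid 4 0.88 [370. 217. 393. 243.] [ 0.528 -0.071  0.038] (array([ 0.5171508 , -0.06797269]), np.float64(57.8125), np.float32(443.0))
tub_mid 4 0.88 [336. 220. 354. 243.] [0.523 0.031 0.038] (array([0.51836343, 0.03584103]), np.float64(35.5), np.float32(435.0))
tub_mid 4 0.78 [144. 272. 187. 316.] [0.349 0.513 0.038] (array([0.32489188, 0.51030641]), np.float64(644.0625), np.float32(792.0))
oil_mid 4 0.5 [320. 202. 332. 216.] [0.586 0.083 0.038] 
dish_mid 4 0.84 [343. 276. 363. 300.] [0.367 0.01  0.03 ] (array([0.36995225, 0.00334525]), np.float64(21.5625), np.float32(401.0))
```

View pics/crop0.png

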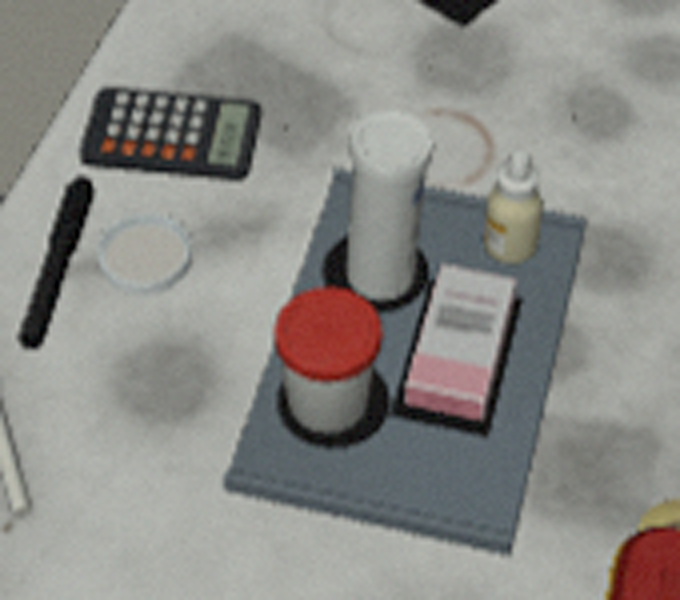

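View pics/crop1.png

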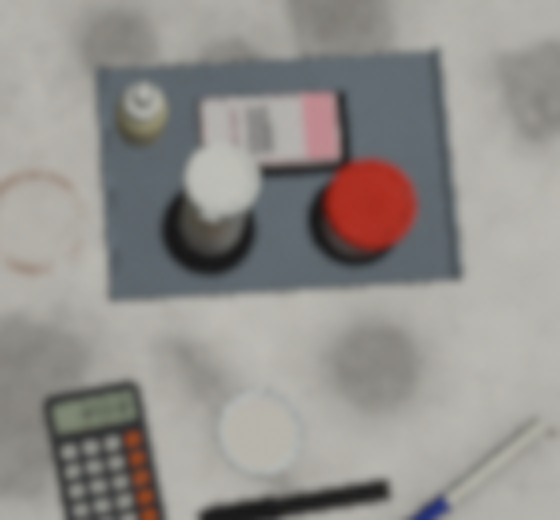

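Views agree. The scene crop shows the white tub on the left spot at about (386,215) and the red-lid cup on the right spot at about (330,365), with the box behind at (460,340). The tub goes first because the gripper body would clear the cup but not the tub. Next I refine the measurements.

Run:
```python
from h import *
P=[imaging.snapshot(n) for n in("scene","top")]
for p,roi in zip(P,((290,285,335,335),(365,212,398,250))):
    hsv=cv2.cvtColor(p["image"],cv2.COLOR_BGR2HSV); m=((hsv[...,0]<8)|(hsv[...,0]>172))&(hsv[...,1]>140)
    k=np.zeros_like(m);k[roi[1]:roi[3],roi[0]:roi[2]]=1;m&=k
    print("lid",cylfit(p,m,[(.0305,.061,.072)],.008,[.517,-.067]))
    # pad: dark
    pr=imaging.trace(p,"pad"); 
    g=cv2.cvtColor(p["image"],cv2.COLOR_BGR2GRAY)
    roi=(318,185,380,235) if p is P[0] else (200,220,262,270)
    k=np.zeros(g.shape,bool);k[roi[1]:roi[3],roi[0]:roi[2]]=1; m=(g<55)&k
    print("pad",rectpose(p,m,.003),m.sum())
for v in (165,137): print("ledge",ray(P[1],(370,v),0))
for p in P: 
  for d in imaging.trace(p,"oil_mid")[:1]: print("oil",cylfit(p,d["pixels"],[(.0175,0,.055),(.01,.055,.086)],.008,[.588,.083]))
```

```text
lid (array([ 0.51724758, -0.06629985]), np.float64(37.9375), np.float32(492.0))
pad ((491.73583984375, 351.6792907714844), (123.39707946777344, 75.5219497680664), 66.68310546875) 686
lid (array([ 0.51660546, -0.06565462]), np.float64(28.75), np.float32(403.0))
pad ((491.03424072265625, 352.7368469238281), (118.31248474121094, 70.91956329345703), 66.95539093017578) 1048
ledge [ 0.73136692 -0.04756665  0.        ]
ledge [ 8.19052398e-01 -4.92792216e-02  2.22044605e-16]
oil (array([0.58926661, 0.08288391]), np.float64(50.5), np.float32(353.0))
```

```bash
python3 -m creep '[[0,0.05,-0.05,0,2],[0,0.1,-0.1,0,5],[0,0.14,-0.15,0,10],[0,0.18,-0.19,0,14.4],[0,0.22,-0.23,0,14.4],[0,0.26,-0.27,0,14.4],[0,0.3,-0.31,0,14.4],[0,0.34,-0.35,0,14.4],[0,0.36,-0.38,0,14.4],[0,0.36,-0.38,0,14.4]]' 15; python3 -c "
from plant import telemetry as t;s=t.get_state();print(s['tool_pos'],s['eef_rot'])"
```

```text
clock: 3.55
tool_pos: [0.4111, -0.1447, 0.2389]
eef_rot: [1.0, 0.004, 0.001, -0.0]
contact_force: [-0.4, -0.6, -0.1]
opening: 0.997
[ 0.4110865  -0.14465991  0.23889394] [ 9.99993422e-01  3.54865695e-03  5.64533983e-04 -4.95115205e-04]
```

```bash
python3 -m creep '[[0,0.04,-0.05,0,0],[0,0.08,-0.1,0,0],[0,0.1,-0.15,0,0],[0,0.107,-0.18,0,0.4],[0,0.107,-0.18,0,0.4],[0,0.107,-0.18,0,0.4]]'
python3 - <<'E'
from h import *
p=imaging.snapshot("top"); cv2.imwrite("pics/a1.png",cv2.resize(p["image"][150:330,260:480],None,fx=3,fy=3))
p=imaging.snapshot("scene"); cv2.imwrite("pics/a2.png",cv2.resize(p["image"][180:380,220:420],None,fx=3,fy=3))
s=telemetry.get_state();print(s['tool_pos'],s['eef_rot'])
E
```

```text
clock: 4.3
tool_pos: [0.5162, 0.0299, 0.2387]
eef_rot: [1.0, -0.005, -0.0, 0.001]
contact_force: [-0.6, -0.7, -0.3]
opening: 1.001
[0.51621458 0.02981569 0.23875376] [ 9.99986749e-01 -5.09416750e-03 -2.13899108e-04  7.10452097e-04]
```

View pics/a2.png

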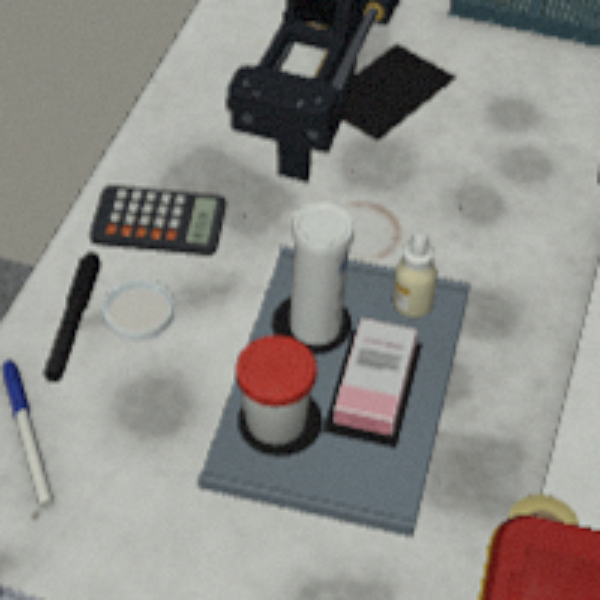

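```bash
python3 -m creep '[[0,0.002,-0.006,0,0],[0,0.002,-0.006,0.03,0],[0,0.002,-0.006,0.06,0],[0,0.002,-0.006,0.06,0],[0,0.002,-0.006,0.06,0]]'
```

```text
clock: 5.03
tool_pos: [0.5193, 0.0383, 0.1795]
eef_rot: [1.0, -0.003, 0.001, -0.0]
contact_force: [-0.1, 0.4, 0.2]
opening: 1.002
```

The gripper hangs over the tub, with its fingertip at about (295,165) and the tub cap at (322,225). I descend and grip.

```bash
python3 -m creep '[[0,-0.001,0.001,0.03,0],[0,-0.001,0.001,0.06,0],[0,-0.001,0.001,0.085,0],[0,-0.001,0.001,0.096,0],[0,-0.001,0.001,0.096,0],[0,-0.001,0.001,0.096,0]]'
python3 - <<'E'
from h import *
p=imaging.snapshot("top"); cv2.imwrite("pics/b1.png",cv2.resize(p["image"][150:300,280:440],None,fx=4,fy=4))
p=imaging.snapshot("scene"); cv2.imwrite("pics/b2.png",cv2.resize(p["image"][220:370,230:400],None,fx=4,fy=4))
E
```

```text
clock: 5.78
tool_pos: [0.5185, 0.0375, 0.0838]
eef_rot: [1.0, -0.003, 0.001, -0.0]
contact_force: [0.5, -0.0, 0.0]
opening: 1.004
```

View pics/b2.png

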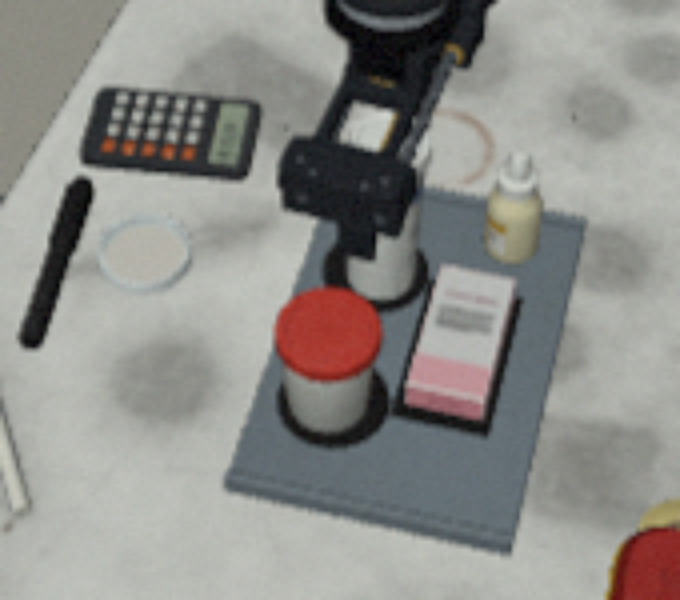

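```bash
python3 -m creep '[[80,0,0,0,0],[150,0,0,0,0],[200,0,0,0,0],[200,0,0,0,0],[200,0,0,0,0],[200,0,0,0,0]]' 12
python3 - <<'E'
from h import *
p=imaging.snapshot("top"); cv2.imwrite("pics/c1.png",cv2.resize(p["image"][150:300,280:440],None,fx=4,fy=4))
p=imaging.snapshot("scene"); cv2.imwrite("pics/c2.png",cv2.resize(p["image"][220:370,230:400],None,fx=4,fy=4))
E
```

```text
clock: 6.62
tool_pos: [0.5176, 0.0374, 0.0827]
eef_rot: [1.0, -0.003, -0.0, 0.0]
contact_force: [0.1, -0.5, -0.1]
opening: 0.529
```

View pics/c2.png

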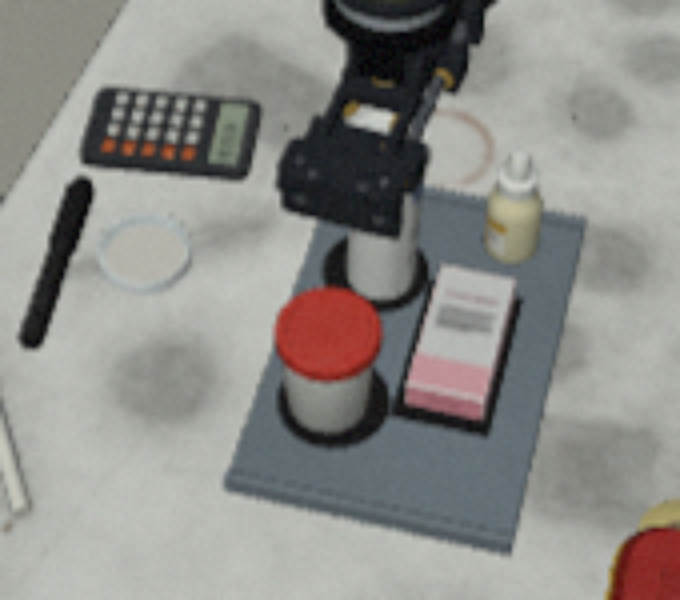

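```bash
python3 -m creep '[[200,0,0,0,0],[200,0,0,0,0],[200,0,0,0,0],[200,0,0,-0.005,0],[200,0,0,-0.01,0],[200,0,0,-0.01,0]]'
```

```text
clock: 7.48
tool_pos: [0.5181, 0.0375, 0.0933]
eef_rot: [1.0, -0.003, 0.001, -0.0]
contact_force: [-0.6, 0.9, -0.7]
opening: 0.524
```

View pics/c1.png

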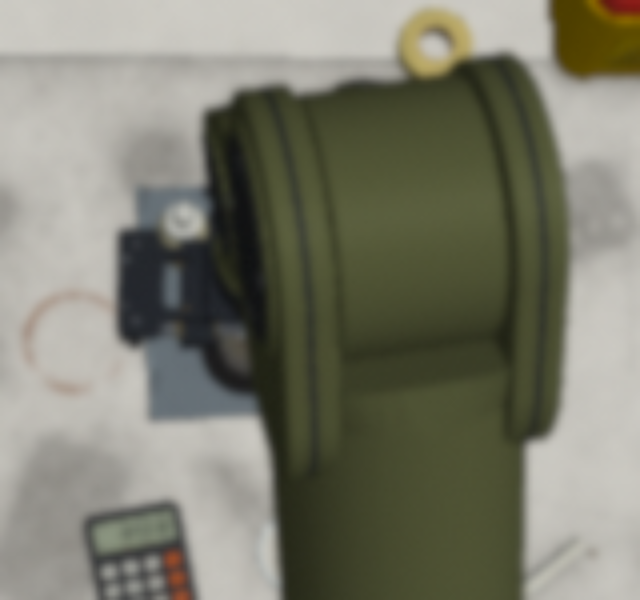

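```bash
python3 -m creep '[[200,0,0,-0.02,0],[200,0,0,-0.05,0],[200,0,0,-0.08,0],[200,0,0,-0.11,0],[200,0,0,-0.125,0],[200,0,0,-0.125,0]]'
python3 - <<'E'
from h import *
p=imaging.snapshot("scene"); cv2.imwrite("pics/d2.png",cv2.resize(p["image"][190:340,230:400],None,fx=4,fy=4))
E
```

```text
clock: 8.22
tool_pos: [0.5183, 0.0375, 0.2187]
eef_rot: [1.0, -0.003, 0.001, -0.0]
contact_force: [0.7, -0.2, -0.7]
opening: 0.528
```

View pics/d2.png

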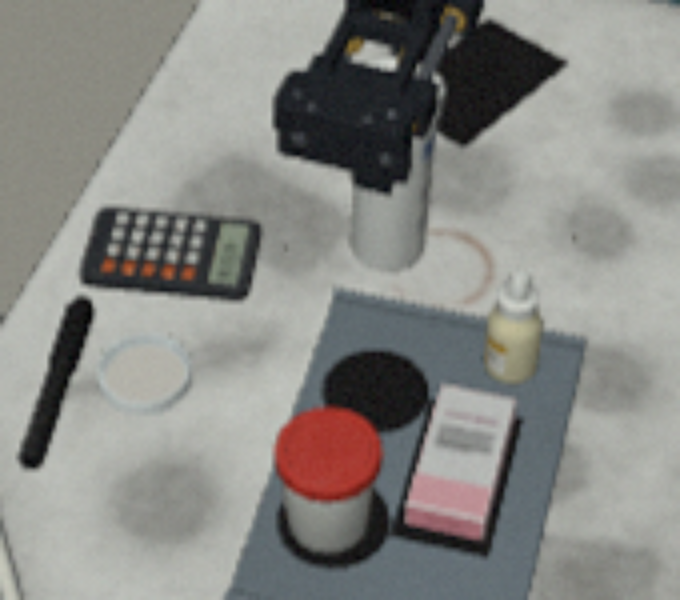

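The tub is lifted upright, body at (390,230), and the caddy is undisturbed. I carry it over to the far end of the tray.

```bash
python3 -m creep '[[200,0,0.01,0,0],[200,0.003,0.035,0,0],[200,0.006,0.07,0,0],[200,0.01,0.11,0,0],[200,0.014,0.15,0,0],[200,0.018,0.19,0,0],[200,0.022,0.23,0,0],[200,0.026,0.27,0,0],[200,0.03,0.31,0,0],[200,0.034,0.34,0,0]]'; python3 -m creep '[[200,0,0.02,0,0],[200,0,0.034,0,0],[200,0,0.0365,0,0],[200,0,0.0365,0,0],[200,0,0.0365,0,0]]';python3 - <<'E'
from h import *
p=imaging.snapshot("scene"); cv2.imwrite("pics/e2.png",cv2.resize(p["image"][280:480,150:370],None,fx=3,fy=3))
p=imaging.snapshot("top"); cv2.imwrite("pics/e1.png",cv2.resize(p["image"][150:350,400:620],None,fx=3,fy=3))
s=telemetry.get_state();print(s['tool_pos'],s['eef_rot'])
E
```

```text
clock: 9.52
tool_pos: [0.5479, -0.3057, 0.2163]
eef_rot: [1.0, -0.005, -0.001, 0.0]
contact_force: [-0.1, 0.2, -0.6]
opening: 0.53
clock: 10.15
tool_pos: [0.5496, -0.3379, 0.2178]
eef_rot: [1.0, -0.002, 0.0, -0.0]
contact_force: [-0.0, -0.2, -0.7]
opening: 0.53
[ 0.54950276 -0.33831439  0.21786471] [ 9.99996666e-01 -2.57689784e-03  8.30093809e-05 -1.46700817e-04]
```

View pics/e2.png

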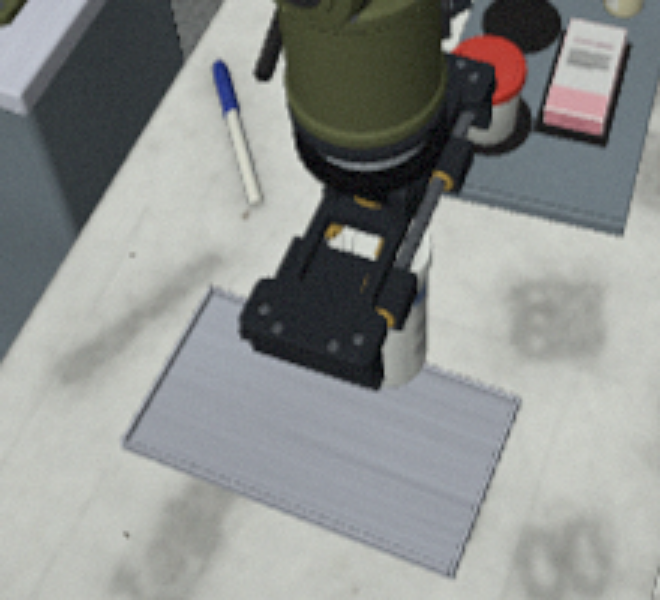

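Above the tray, whose corners are at (212,288), (520,400), (452,575) and (125,445). I lower the tub.

```bash
python3 -m creep '[[200,0,0,0.02,0],[200,0,0,0.05,0],[200,0,0,0.08,0],[200,0,0,0.105,0],[200,0,0,0.12,0],[200,0,0,0.13,0],[200,0,0,0.135,0],[200,0,0,0.137,0],[200,0,0,0.1385,0],[200,0,0,0.1385,0]]'; python3 -m creep '[[200,0,0,0,0],[200,0,0,0,0]]'
python3 - <<'E'
from h import *
p=imaging.snapshot("scene"); cv2.imwrite("pics/f2.png",cv2.resize(p["image"][280:480,150:370],None,fx=3,fy=3))
print(ray(p,(150+425/3,280),0),proj(p,[.5495,-.338,.003]))
E
```

```text
clock: 11.5
tool_pos: [0.5494, -0.3394, 0.0796]
eef_rot: [1.0, -0.003, 0.0, 0.0]
contact_force: [-0.5, -0.5, -0.2]
opening: 0.526
clock: 11.75
tool_pos: [0.5493, -0.3393, 0.0794]
eef_rot: [1.0, -0.003, 0.0, 0.0]
contact_force: [-0.4, -0.2, -0.5]
opening: 0.531
[4.25560663e-01 4.12767997e-02 1.11022302e-16] [283.31718811 430.71197888]
```

View pics/f2.png

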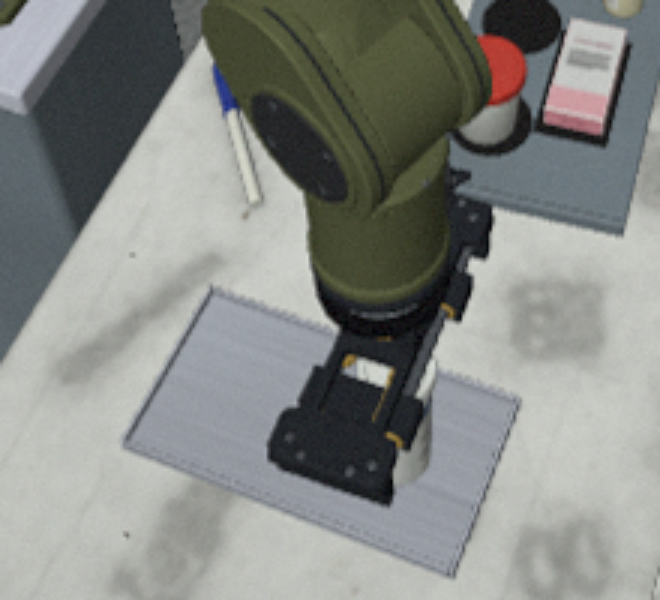

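```bash
python3 -m creep '[[200,0,0,0.001,0],[200,0,0,0.0015,0],[200,0,0,0.0015,0]]'; python3 -m creep '[[140,0,0,0,0],[100,0,0,0,0],[60,0,0,0,0],[0,0,0,0,0],[0,0,0,0,0],[0,0,0,0,0]]';python3 -m creep '[[0,0,0,-0.02,0],[0,0,0,-0.05,0],[0,0,0,-0.09,0],[0,0,0,-0.13,0],[0,0,0,-0.15,0],[0,0,0,-0.15,0]]'
python3 - <<'E'
from h import *
p=imaging.snapshot("scene"); cv2.imwrite("pics/g2.png",cv2.resize(p["image"][280:480,150:370],None,fx=3,fy=3))
E
```

```text
clock: 12.18
tool_pos: [0.5493, -0.3393, 0.0778]
eef_rot: [1.0, -0.003, 0.0, 0.0]
contact_force: [-0.6, -0.2, 0.5]
opening: 0.527
clock: 12.92
tool_pos: [0.5492, -0.3393, 0.0777]
eef_rot: [1.0, -0.003, 0.0, 0.0]
contact_force: [-0.1, -0.2, 0.2]
opening: 0.997
clock: 13.68
tool_pos: [0.5504, -0.34, 0.2308]
eef_rot: [1.0, -0.003, 0.002, 0.001]
contact_force: [0.1, -0.4, -1.0]
opening: 1.002
```

View pics/g2.png

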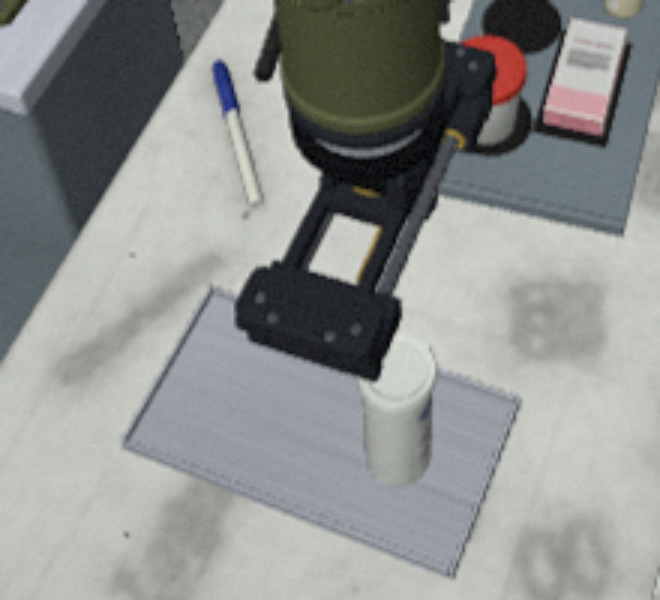

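The tub stands upright at (398,420), inside the tray walls. Next is the cup.

```bash
python3 -m creep '[[0,-0.005,-0.04,0,0],[0,-0.01,-0.09,0,0],[0,-0.016,-0.14,0,0],[0,-0.022,-0.19,0,0],[0,-0.028,-0.235,0,0],[0,-0.033,-0.265,0,0],[0,-0.033,-0.274,0,0],[0,-0.033,-0.274,0,0],[0,-0.033,-0.274,0,0]]';  python3 - <<'E'
from h import *
p=imaging.snapshot("scene"); cv2.imwrite("pics/i2.png",cv2.resize(p["image"][220:370,230:400],None,fx=4,fy=4))
s=telemetry.get_state();print(s['tool_pos'],s['eef_rot'])
hsv=cv2.cvtColor(p["image"],cv2.COLOR_BGR2HSV); m=((hsv[...,0]<8)|(hsv[...,0]>172))&(hsv[...,1]>140)
k=np.zeros_like(m);k[285:335,290:335]=1;m&=k
print("lid",cylfit(p,m,[(.0305,.061,.072)],.008,[.517,-.067]))
E
```

```text
clock: 14.85
tool_pos: [0.518, -0.067, 0.2275]
eef_rot: [1.0, -0.005, -0.0, 0.001]
contact_force: [0.8, -0.5, -0.4]
opening: 0.999
[ 0.51803753 -0.06691671  0.22752274] [ 9.99989117e-01 -4.63890945e-03 -6.76544448e-05  4.92471749e-04]
lid (array([ 0.51725393, -0.06632543]), np.float64(35.375), np.float32(496.0))
```

View pics/i2.png

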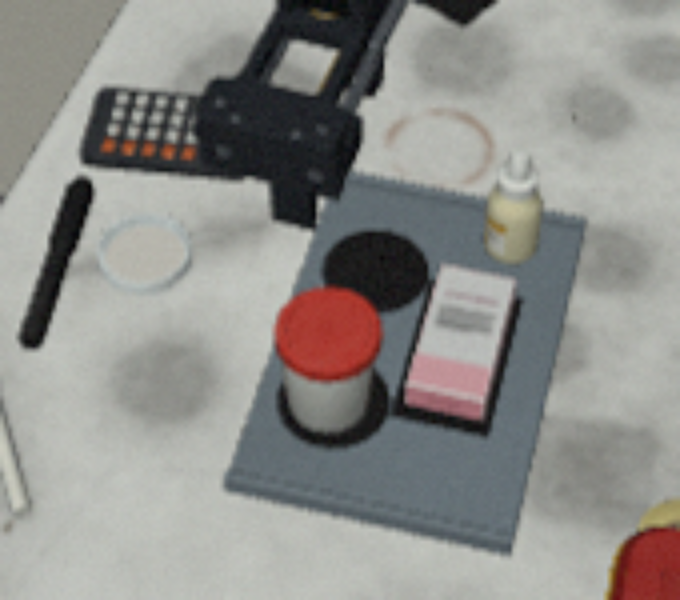

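The cup is untouched, lid at (330,335), and the gripper is centred above it. I descend in two stages and grip the lid.

```bash
python3 -m creep '[[0,0,0,0.03,0],[0,0,0,0.07,0],[0,0,0,0.1,0],[0,0,0,0.12,0],[0,0,0,0.12,0],[0,0,0,0.12,0]]'; python3 -m creep '[[0,0,0,0.02,0],[0,0,0,0.035,0],[0,0,0,0.05,0],[0,0,0,0.052,0],[0,0,0,0.052,0]]'; python3 -m creep '[[40,0,0,0,0],[80,0,0,0,0],[140,0,0,0,0],[140,0,0,0,0],[140,0,0,0,0],[140,0,0,0,0]]' 12
python3 - <<'E'
from h import *
p=imaging.snapshot("scene"); cv2.imwrite("pics/j2.png",cv2.resize(p["image"][220:370,230:400],None,fx=4,fy=4))
E
```

```text
clock: 15.65
tool_pos: [0.5185, -0.0658, 0.1083]
eef_rot: [1.0, -0.004, 0.001, 0.0]
contact_force: [1.2, -0.4, 0.2]
opening: 0.999
clock: 16.27
tool_pos: [0.518, -0.0651, 0.0557]
eef_rot: [1.0, -0.003, -0.0, 0.0]
contact_force: [0.7, -0.1, 0.3]
opening: 1.003
clock: 17.02
tool_pos: [0.5182, -0.0651, 0.0559]
eef_rot: [1.0, -0.003, 0.0, 0.0]
contact_force: [-0.5, -0.7, 3.0]
opening: 0.679
```

View pics/j2.png

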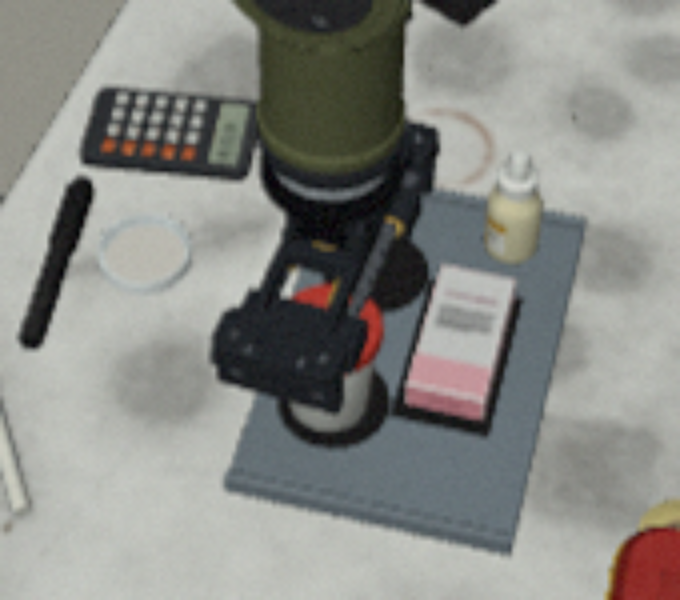

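```bash
python3 -m creep '[[140,0,0,0,0],[140,0,0,-0.005,0],[140,0,0,-0.015,0],[140,0,0,-0.03,0],[140,0,0,-0.05,0],[140,0,0,-0.08,0],[140,0,0,-0.11,0],[140,0,0,-0.13,0],[140,0,0,-0.13,0],[140,0,0,-0.13,0]]'
python3 - <<'E'
from h import *
p=imaging.snapshot("scene"); cv2.imwrite("pics/k2.png",cv2.resize(p["image"][190:340,230:400],None,fx=4,fy=4))
E
```

```text
clock: 18.32
tool_pos: [0.5175, -0.065, 0.1855]
eef_rot: [1.0, -0.003, -0.0, 0.0]
contact_force: [1.0, 0.4, -0.5]
opening: 0.682
```

View pics/k2.png

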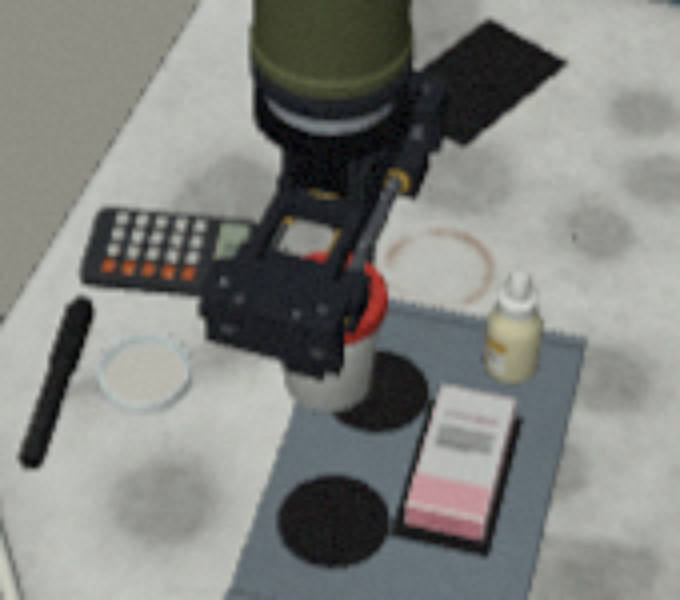

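```bash
python3 -m creep '[[140,-0.005,0.01,0,0],[140,-0.02,0.04,0,0],[140,-0.035,0.075,0,0],[140,-0.05,0.115,0,0],[140,-0.065,0.155,0,0],[140,-0.078,0.195,0,0],[140,-0.085,0.23,0,0],[140,-0.085,0.255,0,0],[140,-0.085,0.268,0,0],[140,-0.085,0.268,0,0]]'; python3 -m creep '[[140,0,0,0,0],[140,0,0,0.02,0],[140,0,0,0.045,0],[140,0,0,0.07,0],[140,0,0,0.09,0],[140,0,0,0.09,0],[140,0,0,0.09,0]]'
python3 - <<'E'
from h import *
p=imaging.snapshot("scene"); cv2.imwrite("pics/l2.png",cv2.resize(p["image"][280:480,150:370],None,fx=3,fy=3))
E
```

```text
clock: 19.62
tool_pos: [0.4306, -0.333, 0.1853]
eef_rot: [1.0, -0.004, -0.0, -0.0]
contact_force: [0.2, 0.5, -0.8]
opening: 0.68
clock: 20.5
tool_pos: [0.4319, -0.332, 0.0964]
eef_rot: [1.0, -0.003, 0.0, 0.0]
contact_force: [-0.3, -0.7, -0.1]
opening: 0.678
```

View pics/l2.png

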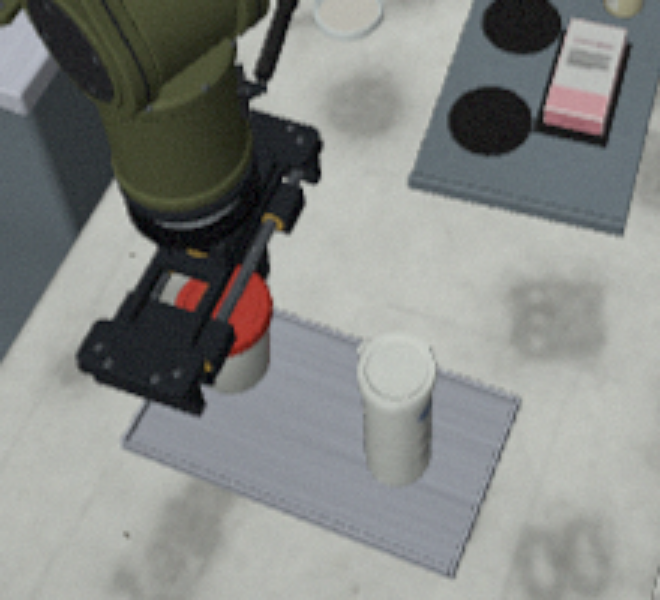

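Cup above the near end of the tray, upright, body at (240,370). The tub is standing at (398,420).

```bash
python3 -m creep '[[140,0,0,0.02,0],[140,0,0,0.035,0],[140,0,0,0.043,0],[140,0,0,0.045,0],[140,0,0,0.045,0]]'; python3 -m creep '[[140,0,0,0.001,0],[140,0,0,0.0015,0],[140,0,0,0.0015,0],[140,0,0,0.0015,0]]'
```

```text
clock: 21.18
tool_pos: [0.4316, -0.3325, 0.0511]
eef_rot: [1.0, -0.003, 0.0, 0.0]
contact_force: [0.5, 0.0, -1.4]
opening: 0.684
clock: 21.68
tool_pos: [0.4321, -0.3329, 0.0506]
eef_rot: [1.0, -0.003, 0.001, 0.001]
contact_force: [-0.6, 1.0, 10.1]
opening: 0.68
```

```bash
python3 -m creep '[[140,0,0,-0.001,0],[100,0,0,-0.001,0],[70,0,0,-0.001,0],[40,0,0,-0.001,0],[0,0,0,-0.001,0],[0,0,0,-0.001,0],[0,0,0,-0.001,0]]';python3 -m creep '[[0,0,0,-0.02,0],[0,0,0,-0.05,0],[0,0,0,-0.09,0],[0,0,0,-0.13,0],[0,0,0,-0.17,0],[0,0,0,-0.18,0],[0,0,0,-0.18,0],[0,0,0,-0.18,0]]'
python3 - <<'E'
from h import *
P=[imaging.snapshot(n) for n in ("scene","top")]
cv2.imwrite("pics/m2.png",cv2.resize(P[0]["image"][280:480,150:370],None,fx=3,fy=3))
p=P[0]
for t,prof,x0 in (("cup_mid",[(.028,0,.061),(.0305,.061,.072)],[.432,-.333]),("tub_mid",[(.0215,0,.112),(.024,.112,.126)],[.549,-.339])):
    for d in imaging.trace(p,t)[:3]: print(t,np.round(d["rect"]),d["score"],cylfit(p,d["pixels"],prof,.003,x0))
E
```

```text
clock: 22.55
tool_pos: [0.4312, -0.3325, 0.0502]
eef_rot: [1.0, -0.003, -0.0, -0.0]
contact_force: [-0.2, -0.2, -0.1]
opening: 1.001
clock: 23.55
tool_pos: [0.4304, -0.3319, 0.2287]
eef_rot: [1.0, -0.003, -0.001, -0.001]
contact_force: [0.8, -0.2, -0.2]
opening: 0.997
cup_mid [210. 381. 244. 425.] 0.62 (array([ 0.42759582, -0.33218362]), np.float64(151.5), np.float32(1006.0))
cup_mid [332. 288. 359. 324.] 0.62 (array([-1.88495312,  1.63889453]), np.float64(692.0), np.float32(692.0))
cup_mid [352. 258. 368. 285.] 0.45 (array([-1.88495312,  1.63889453]), np.float64(303.0), np.float32(303.0))
tub_mid [270. 392. 295. 443.] 0.85 (array([ 0.55106792, -0.34061391]), np.float64(98.0625), np.float32(1083.0))
tub_mid [309. 148. 337. 183.] 0.68 (array([0.379133  , 0.43730723]), np.float64(512.0), np.float32(481.0))
```

View pics/m2.png

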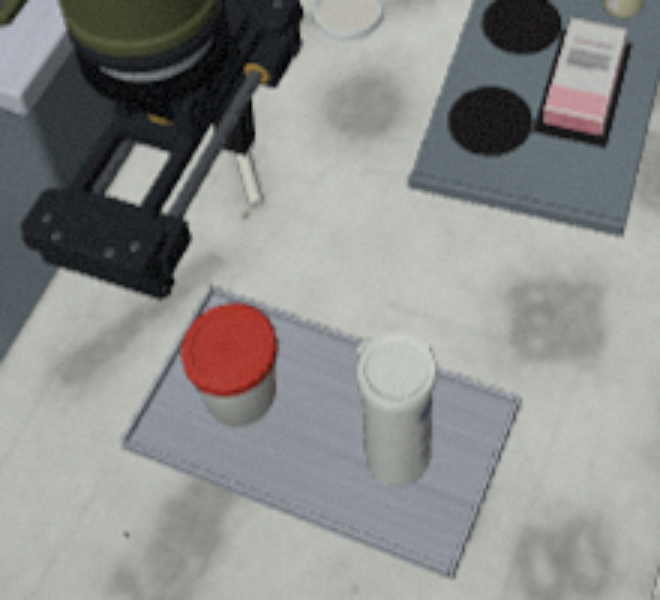

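Both stand in the tray: the cup at (232,370) and the tub at (398,420). Now I fit the box's pose as a prism silhouette in both views.

```bash
cat >> h.py <<'E'
def boxfit(ps,masks,dims,z0,x0,rad=.03):
    from scipy.optimize import minimize
    c=np.array([[a*dims[0]/2,b*dims[1]/2,h] for a in(-1,1) for b in(-1,1) for h in(0,dims[2])])
    def ren(p,x):
        C,S=np.cos(x[2]),np.sin(x[2]); w=np.c_[c[:,0]*C-c[:,1]*S+x[0],c[:,0]*S+c[:,1]*C+x[1],c[:,2]+z0]
        im=np.zeros((1920,2560),np.uint8); q=proj(p,w)*4+1.5
        cv2.fillConvexPoly(im,cv2.convexHull(q.astype(np.float32)).round().astype(np.int32),1)
        return cv2.resize(im.astype(np.float32),(640,480),interpolation=cv2.INTER_AREA)
    f=lambda x: sum(np.abs(ren(p,x)-m).sum() for p,m in zip(ps,masks))
    x0=np.array(x0,float)
    s=minimize(f,x0,method="Nelder-Mead",options=dict(initial_simplex=[x0,x0+[.008,0,0],x0+[0,.008,0],x0+[0,0,.08]],xatol=2e-4,fatol=.1))
    return np.round(s.x,4),np.degrees(s.x[2]).round(2),s.fun,sum(m.sum() for m in masks)
E
python3 - <<'E'
from h import *
P=[imaging.snapshot(n) for n in ("scene","top")]
M=[]
for p,roi in zip(P,((318,278,370,335),(332,195,385,232))):
    x0,y0,x1,y1=roi
    cv2.imwrite(f"pics/n{p['shot']}.png",cv2.resize(p["image"][y0-20:y1+20,x0-30:x1+20],None,fx=6,fy=6))
    hsv=cv2.cvtColor(p["image"],cv2.COLOR_BGR2HSV).astype(int)
    g=cv2.cvtColor(p["image"],cv2.COLOR_BGR2GRAY)
    b,gg,rr=[p["image"][...,i].astype(int) for i in range(3)]
    m=((rr>130)|(rr-b>10)); m=(rr-b>-6)&(g>85)
    k=np.zeros_like(m);k[y0:y1,x0:x1]=1;m&=k
    m=cv2.morphologyEx(m.astype(np.uint8),cv2.MORPH_CLOSE,np.ones((7,7)))
    n,l,st,_=cv2.connectedComponentsWithStats(m); i=1+np.argmax(st[1:,4]); m=(l==i); print(st[i])
    M.append(m.astype(np.float32))
    o=p["image"].copy(); o[m]=(0,255,0); cv2.imwrite(f"pics/nm{p['shot']}.png",cv2.resize(o[y0-20:y1+20,x0-30:x1+20],None,fx=6,fy=6))
    print(boxfit([p],[M[-1]],(.096,.048,.02),.008,[.58,-.01,1.6]))
    d=imaging.trace(p,"box_mid")
    if d: print(d[0]["rect"],boxfit([p],[d[0]["pixels"].astype(np.float32)],(.096,.048,.02),.008,[.58,-.01,1.6]))
print(boxfit(P,M,(.096,.048,.02),.008,[.58,-.01,1.6]))
print([p["shot"] for p in P])
E
```

```text
[331 278  34  47 882]
(array([ 0.5808, -0.0019,  1.6487]), np.float64(94.47), np.float64(156.25), np.float32(882.0))
[285.4, 260.5, 377.4, 358.9] (array([ 0.6135, -0.0895,  1.4367]), np.float64(82.32), np.float64(4374.375), np.float32(5147.0))
[332 202  44  21 691]
(array([ 0.5836, -0.006 ,  1.6542]), np.float64(94.78), np.float64(63.3125), np.float32(691.0))
[341.8, 202.1, 374.1, 224.3] (array([ 0.5803, -0.0062,  1.6531]), np.float64(94.72), np.float64(75.375), np.float32(557.0))
(array([ 0.5817, -0.0035,  1.6388]), np.float64(93.9), np.float64(239.75), np.float32(1573.0))
[24, 25]
```

Run:
```python
import cv2,numpy as np
a=cv2.imread("pics/nm24.png");b=cv2.imread("pics/nm25.png");h=max(a.shape[0],b.shape[0])
f=lambda i:cv2.copyMakeBorder(i,0,h-i.shape[0],0,0,cv2.BORDER_CONSTANT)
c=np.hstack([f(a),f(b)]);s=min(800/c.shape[1],600/c.shape[0]);cv2.imwrite("pics/o.png",cv2.resize(c,None,fx=s,fy=s))
```

```text
(no output)
```

View pics/o.png

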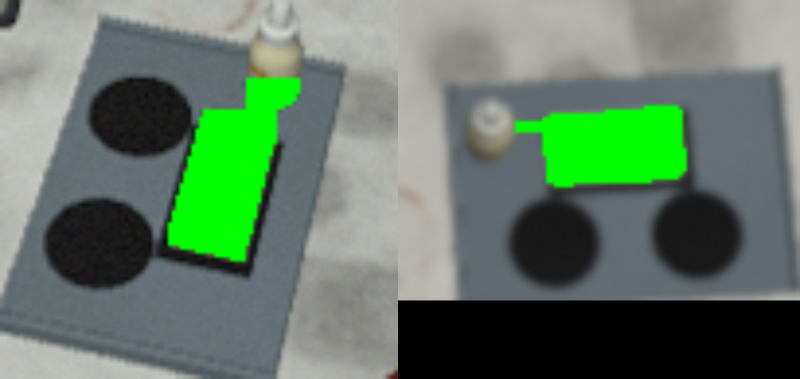

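Run:
```python
from h import *
P=[imaging.snapshot(n) for n in ("scene","top")]
M=[]
for p,roi in zip(P,((318,286,370,335),(340,195,385,232))):
    x0,y0,x1,y1=roi
    g=cv2.cvtColor(p["image"],cv2.COLOR_BGR2GRAY)
    b,gg,rr=[p["image"][...,i].astype(int) for i in range(3)]
    m=(rr-b>-6)&(g>85)
    k=np.zeros_like(m);k[y0:y1,x0:x1]=1;m&=k
    m=cv2.morphologyEx(m.astype(np.uint8),cv2.MORPH_CLOSE,np.ones((5,5)))
    m=cv2.morphologyEx(m,cv2.MORPH_OPEN,np.ones((5,5)))
    n,l,st,_=cv2.connectedComponentsWithStats(m); i=1+np.argmax(st[1:,4]); m=(l==i); print(st[i])
    M.append(m.astype(np.float32))
    print(boxfit([p],[M[-1]],(.096,.048,.02),.008,[.58,-.01,1.6]))
print(boxfit(P,M,(.096,.048,.02),.008,[.58,-.01,1.6]))
s=telemetry.get_state();print(s['tool_pos'],s['eef_rot'],s['q'])
```

```text
[331 286  28  38 747]
(array([ 0.5811, -0.0041,  1.6414]), np.float64(94.04), np.float64(29.75), np.float32(747.0))
[340 202  36  21 659]
(array([ 0.5833, -0.0057,  1.6447]), np.float64(94.24), np.float64(33.6875), np.float32(659.0))
(array([ 0.5819, -0.0046,  1.6256]), np.float64(93.14), np.float64(93.5625), np.float32(1406.0))
[ 0.43124071 -0.33247989  0.23012716] [ 9.99994766e-01 -3.23530859e-03 -3.42748340e-05 -2.79379282e-06] [ 0.66073535  0.59323634 -0.14395972  1.82135682  0.11987252  0.73545353
 -1.12523686]
```

Box centre (0.582, −0.005), long axis at 94°. Pad centre (0.4914, 0.352), long axis at 66.8°. I move over the box and turn the jaws by −94.4°.

```bash
python3 -m creep '[[0,0.01,-0.02,0,-5],[0,0.025,-0.055,0,-14],[0,0.04,-0.095,0,-24],[0,0.06,-0.135,0,-34],[0,0.08,-0.175,0,-44],[0,0.1,-0.215,0,-54],[0,0.12,-0.255,0,-64],[0,0.135,-0.295,0,-74],[0,0.145,-0.318,0,-84],[0,0.149,-0.3285,0,-92]]'; python3 -m creep '[[0,0,0,0,-2.4],[0,0,0,0,-2.4],[0,0,0,0,-2.4]]';python3 - <<'E'
from h import *
s=telemetry.get_state();q=s['eef_rot'];th=2*np.arctan2(q[1],q[0]);C,S=np.cos(th),np.sin(th)
d=np.array([.582,-.005])-s['tool_pos'][:2]
print(s['tool_pos'],np.degrees(th),"tool shift",d@[C,S],d@[S,-C])
E
```

```text
clock: 25.3
tool_pos: [0.5828, -0.0005, 0.2306]
eef_rot: [0.693, 0.721, 0.001, -0.0]
contact_force: [-0.1, -0.2, -0.7]
opening: 1.0
clock: 25.68
tool_pos: [0.5821, -0.0057, 0.2302]
eef_rot: [0.682, 0.731, -0.0, 0.0]
contact_force: [-0.7, -0.6, -0.1]
opening: 0.999
[ 0.58212783 -0.0056618   0.23022237] 93.928520546326 tool shift 0.0006690033993731972 -8.218341819015122e-05
```

```bash
python3 -m creep '[[0,0,0,0.03,0],[0,0,0,0.07,0],[0,0,0,0.11,0],[0,0,0,0.15,0],[0,0,0,0.17,0],[0,0,0,0.175,0],[0,0,0,0.175,0],[0,0,0,0.175,0]]';python3 - <<'E'
from h import *
p=imaging.snapshot("scene"); cv2.imwrite("pics/q2.png",cv2.resize(p["image"][220:370,230:400],None,fx=4,fy=4))
E
```

```text
clock: 26.68
tool_pos: [0.5832, -0.005, 0.0563]
eef_rot: [0.682, 0.731, 0.001, 0.001]
contact_force: [0.1, -0.0, 0.7]
opening: 0.998
```

View pics/q2.png

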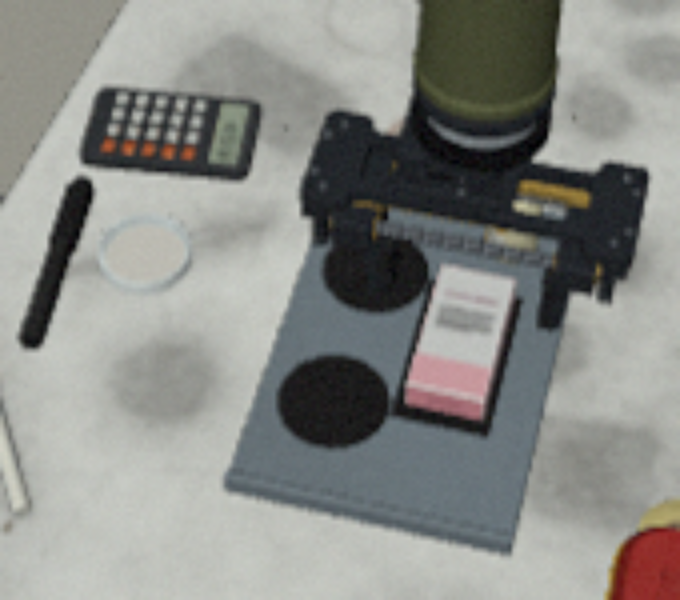

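The fingers straddle the box, front one at about (375,270) and rear one at (550,310). The oil bottle, behind the gripper, is clear of the fingers.

```bash
python3 -m creep '[[0,-0.001,0.001,0.015,0],[0,0,0.001,0.03,0],[0,0,0.001,0.04,0],[0,0,0.001,0.042,0],[0,0,0.001,0.042,0]]'; python3 -m creep '[[60,0,0,0,0],[110,0,0,0,0],[160,0,0,0,0],[190,0,0,0,0],[190,0,0,0,0],[190,0,0,0,0],[190,0,0,0,0]]' 20;  python3 -m creep '[[190,0,0,-0.004,0],[190,0,0,-0.01,0],[190,0,0,-0.02,0],[190,0,0,-0.03,0],[190,0,0,-0.03,0]]'
python3 - <<'E'
from h import *
p=imaging.snapshot("scene"); cv2.imwrite("pics/r2.png",cv2.resize(p["image"][220:370,230:400],None,fx=4,fy=4))
E
```

```text
clock: 27.35
tool_pos: [0.5833, -0.0048, 0.013]
eef_rot: [0.682, 0.732, -0.0, -0.0]
contact_force: [-0.1, -0.7, 0.7]
opening: 1.001
clock: 28.22
tool_pos: [0.5834, -0.005, 0.0133]
eef_rot: [0.682, 0.732, -0.0, 0.0]
contact_force: [-1.7, -0.5, 1.5]
opening: 0.546
clock: 28.85
tool_pos: [0.5841, -0.0048, 0.0444]
eef_rot: [0.682, 0.731, 0.001, 0.001]
contact_force: [0.2, 0.1, -1.2]
opening: 0.542
```

View pics/r2.png

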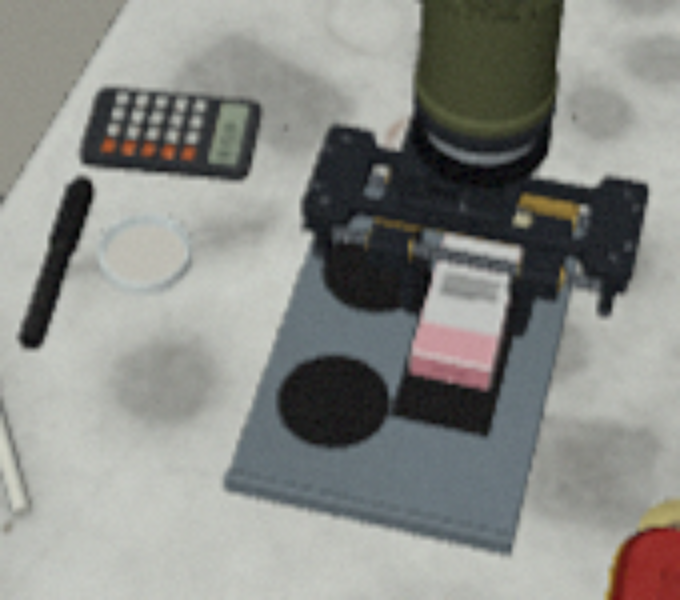

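The box is lifted level (450,320). I raise it above the oil bottle's height, then carry it to the pad.

```bash
python3 -m creep '[[190,0,0,-0.02,0],[190,0,0,-0.05,0],[190,0,0,-0.09,0],[190,0,0,-0.12,0],[190,0,0,-0.13,0],[190,0,0,-0.13,0],[190,0,0,-0.13,0]]'; python3 -m creep '[[190,0.01,0,0,0],[190,0.04,-0.007,0,3],[190,0.08,-0.015,0,6],[190,0.12,-0.022,0,9],[190,0.16,-0.03,0,12],[190,0.2,-0.037,0,15],[190,0.24,-0.045,0,18],[190,0.28,-0.052,0,21],[190,0.32,-0.06,0,24],[190,0.345,-0.065,0,26]]'; python3 -m creep '[[190,0.01,-0.001,0,1],[190,0.0155,-0.002,0,1.2],[190,0.0155,-0.002,0,1.2],[190,0.0155,-0.002,0,1.2]]'
python3 - <<'E'
from h import *
p=imaging.snapshot("scene"); cv2.imwrite("pics/s2.png",cv2.resize(p["image"][130:330,260:460],None,fx=3,fy=3))
s=telemetry.get_state();q=s['eef_rot'];th=2*np.arctan2(q[1],q[0]);C,S=np.cos(th),np.sin(th)
d=np.array([.4914,.352])-s['tool_pos'][:2]
print(s['tool_pos'],np.degrees(th),"tool shift",d@[C,S],d@[S,-C])
E
```

```text
clock: 29.78
tool_pos: [0.5824, -0.0052, 0.1718]
eef_rot: [0.682, 0.732, -0.001, -0.001]
contact_force: [0.1, 1.0, -2.2]
opening: 0.542
clock: 31.02
tool_pos: [0.4921, 0.3382, 0.1726]
eef_rot: [0.828, 0.56, -0.0, -0.001]
contact_force: [1.2, -0.2, -1.1]
opening: 0.543
clock: 31.52
tool_pos: [0.4988, 0.3484, 0.1731]
eef_rot: [0.835, 0.55, -0.0, 0.0]
contact_force: [-0.0, 0.3, -1.2]
opening: 0.542
[0.49871505 0.34849231 0.17308817] 66.74100813695026 tool shift 0.0003339934360541626 -0.008105696935874237
```

View pics/s2.png

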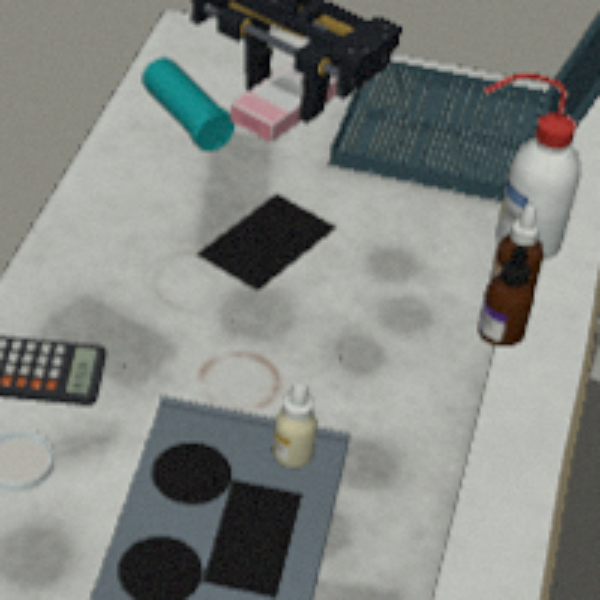

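Held level over the pad. I correct by −8 mm in tool y, lower to z≈0.05, and look again.

```bash
python3 -m creep '[[190,0,-0.004,0.01,0],[190,0,-0.008,0.04,0],[190,0,-0.008,0.08,0],[190,0,-0.008,0.11,0],[190,0,-0.008,0.13,0],[190,0,-0.008,0.14,0],[190,0,-0.008,0.14,0],[190,0,-0.008,0.14,0]]'
python3 - <<'E'
from h import *
p=imaging.snapshot("scene"); cv2.imwrite("pics/t2.png",cv2.resize(p["image"][150:270,280:420],None,fx=5,fy=5))
s=telemetry.get_state();q=s['eef_rot'];th=2*np.arctan2(q[1],q[0]);C,S=np.cos(th),np.sin(th)
d=np.array([.4914,.352])-s['tool_pos'][:2]
print(s['tool_pos'],np.degrees(th),"tool shift",d@[C,S],d@[S,-C])
E
```

```text
clock: 32.58
tool_pos: [0.4915, 0.3535, 0.0341]
eef_rot: [0.835, 0.551, 0.001, -0.0]
contact_force: [0.1, -0.2, -0.2]
opening: 0.545
[0.49155202 0.35351422 0.03424348] 66.81918051664745 tool shift -0.001451810017945013 0.0004562991738915488
```

View pics/t2.png

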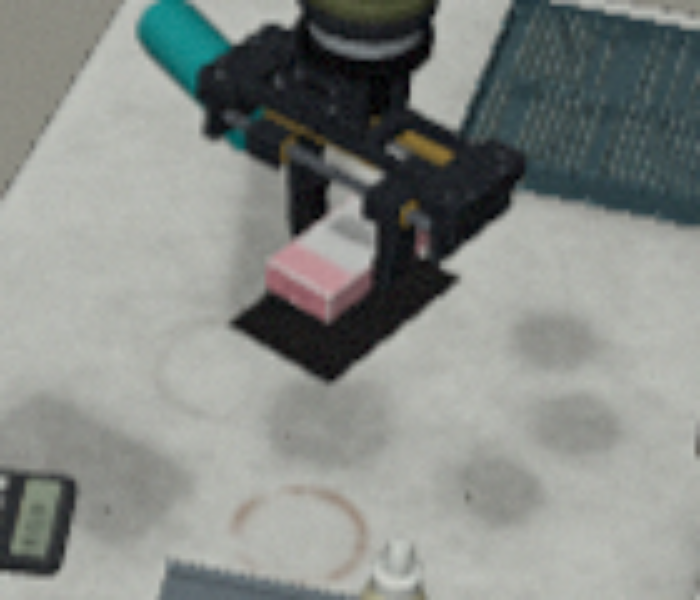

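The box is just above the pad and aligned. I lower it and release.

```bash
python3 -m creep '[[190,-0.001,0,0.012,0],[190,-0.001,0,0.02,0],[190,-0.001,0,0.024,0],[190,-0.001,0,0.025,0],[190,-0.001,0,0.025,0],[190,-0.001,0,0.025,0]]'; python3 -m creep '[[190,0,0,0.0005,0],[190,0,0,0.001,0],[190,0,0,0.001,0]]'
```

```text
clock: 33.38
tool_pos: [0.4902, 0.3518, 0.0083]
eef_rot: [0.835, 0.551, -0.0, 0.0]
contact_force: [-0.9, -1.1, 3.1]
opening: 0.541
clock: 33.75
tool_pos: [0.4902, 0.3518, 0.0082]
eef_rot: [0.835, 0.551, -0.0, 0.0]
contact_force: [-3.2, -2.5, 9.9]
opening: 0.543
```

```bash
python3 -m creep '[[160,0,0,-0.001,0],[110,0,0,-0.001,0],[60,0,0,-0.001,0],[0,0,0,-0.001,0],[0,0,0,-0.001,0],[0,0,0,-0.001,0]]';python3 -m creep '[[0,0,0,-0.02,0],[0,0,0,-0.05,0],[0,0,0,-0.09,0],[0,0,0,-0.14,0],[0,0,0,-0.19,0],[0,0,0,-0.22,0],[0,0,0,-0.22,0],[0,0,0,-0.22,0]]'
python3 - <<'E'
from h import *
p=imaging.snapshot("scene"); cv2.imwrite("pics/u2.png",cv2.resize(p["image"][150:270,280:420],None,fx=5,fy=5))
x0,y0,x1,y1=318,185,380,235
b,gg,rr=[p["image"][...,i].astype(int) for i in range(3)]
q=imaging.trace(p,"box_mid")
for d in q[:2]: print(d["score"],d["rect"],boxfit([p],[d["pixels"].astype(np.float32)],(.096,.048,.02),.003,[.491,.352,1.166]))
E
```

```text
clock: 34.5
tool_pos: [0.4905, 0.352, 0.0081]
eef_rot: [0.835, 0.551, -0.0, 0.0]
contact_force: [-0.2, -0.2, 0.0]
opening: 0.985
clock: 35.5
tool_pos: [0.4901, 0.3514, 0.2282]
eef_rot: [0.835, 0.551, -0.0, 0.0]
contact_force: [-0.3, -0.3, -1.3]
opening: 1.003
0.59 [330.6, 192.7, 368.3, 218.5] (array([0.4902, 0.3522, 1.1224]), np.float64(64.31), np.float64(35.875), np.float32(527.0))
0.4 [286.1, 263.7, 376.2, 357.8] (array([0.4391, 0.3519, 1.827 ]), np.float64(104.68), np.float64(6070.5), np.float32(5646.0))
```

View pics/u2.png

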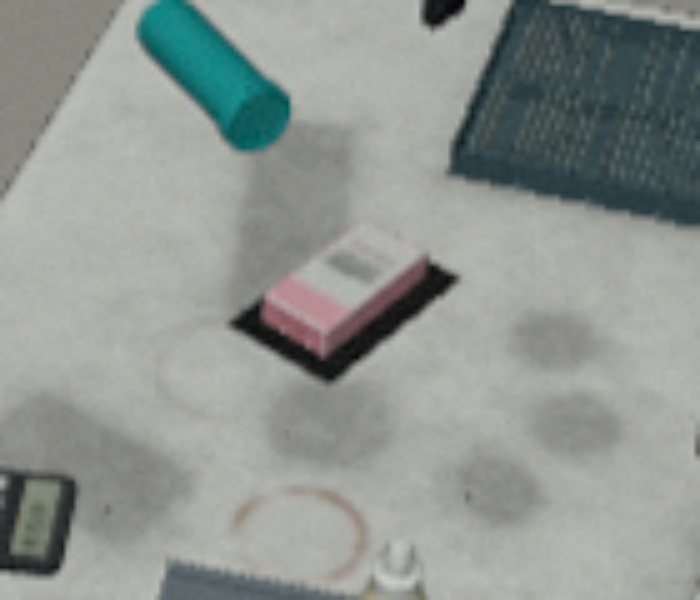

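The box lies flat in the middle of the pad: fit (0.490, 0.352), 64–67°. Now the cup goes back.

```bash
python3 -m creep '[[0,-0.02,0.007,0,3],[0,-0.06,0.02,0,9],[0,-0.11,0.036,0,16],[0,-0.16,0.053,0,23],[0,-0.21,0.07,0,30],[0,-0.26,0.086,0,37],[0,-0.31,0.102,0,44],[0,-0.36,0.119,0,51],[0,-0.41,0.135,0,58],[0,-0.46,0.152,0,64]]';python3 - <<'E'
from h import *
s=telemetry.get_state();q=s['eef_rot'];th=2*np.arctan2(q[1],q[0]);C,S=np.cos(th),np.sin(th)
d=np.array([.4312,-.3325])-s['tool_pos'][:2]
print(s['tool_pos'],np.degrees(th),"tool shift",d@[C,S],d@[S,-C])
E
```

```text
clock: 36.85
tool_pos: [0.4484, -0.1321, 0.2274]
eef_rot: [1.0, 0.023, -0.001, -0.0]
contact_force: [0.4, -0.1, -0.2]
opening: 1.003
[ 0.44837518 -0.13208536  0.22743884] 2.648254603863855 tool shift -0.026416857613121618 0.19940702962410062
```

```bash
python3 -m creep '[[0,-0.006,0.04,0,1],[0,-0.012,0.09,0,2],[0,-0.02,0.14,0,2.9],[0,-0.024,0.18,0,2.9],[0,-0.0264,0.197,0,2.9],[0,-0.0264,0.1994,0,2.9],[0,-0.0264,0.1994,0,2.9],[0,-0.0264,0.1994,0,2.9]]';python3 - <<'E'
from h import *
s=telemetry.get_state();q=s['eef_rot'];th=2*np.arctan2(q[1],q[0]);C,S=np.cos(th),np.sin(th)
d=np.array([.4312,-.3325])-s['tool_pos'][:2]
print(s['tool_pos'],np.degrees(th),"tool shift",d@[C,S],d@[S,-C])
E
```

```text
clock: 37.85
tool_pos: [0.4333, -0.3292, 0.2283]
eef_rot: [1.0, 0.001, 0.0, -0.0]
contact_force: [-0.8, -0.4, 0.1]
opening: 0.998
[ 0.43330082 -0.32919071  0.22828216] 0.09657284828625885 tool shift -0.002106395903945771 0.0033057459506503815
```

```bash
python3 -m creep '[[0,-0.002,0.003,0.03,0],[0,-0.002,0.003,0.07,0],[0,-0.002,0.003,0.11,0],[0,-0.002,0.003,0.125,0],[0,-0.002,0.003,0.125,0],[0,-0.002,0.003,0.125,0]]'
python3 - <<'E'
from h import *
p=imaging.snapshot("scene"); cv2.imwrite("pics/v2.png",cv2.resize(p["image"][280:480,150:370],None,fx=3,fy=3))
E
```

```text
clock: 38.6
tool_pos: [0.4317, -0.3345, 0.1045]
eef_rot: [1.0, -0.0, 0.001, 0.001]
contact_force: [-0.0, -0.1, -0.6]
opening: 0.999
```

View pics/v2.png

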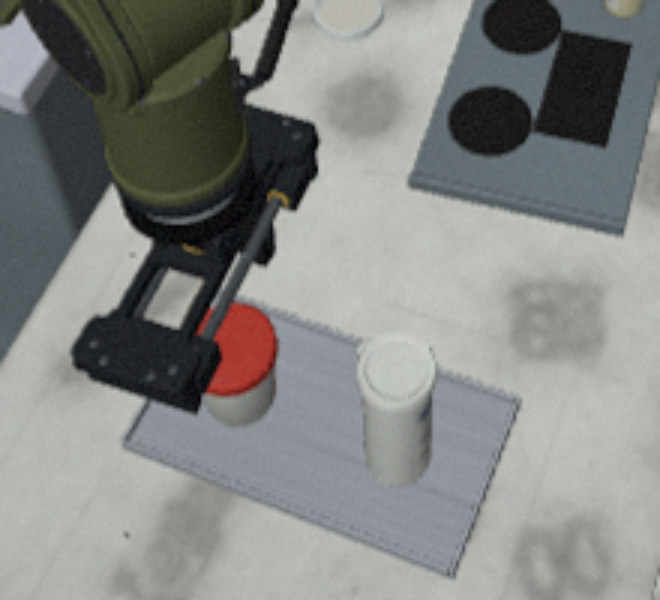

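The jaws are centred over the cup, lid at (240,350). I descend, grip and lift.

```bash
python3 -m creep '[[0,0,-0.001,0.02,0],[0,0,-0.001,0.04,0],[0,0,-0.001,0.052,0],[0,0,-0.001,0.054,0],[0,0,-0.001,0.054,0]]'; python3 -m creep '[[40,0,0,0,0],[80,0,0,0,0],[140,0,0,0,0],[140,0,0,0,0],[140,0,0,0,0],[140,0,0,0,0]]' 12; python3 -m creep '[[140,0,0,-0.005,0],[140,0,0,-0.015,0],[140,0,0,-0.03,0],[140,0,0,-0.05,0],[140,0,0,-0.08,0],[140,0,0,-0.11,0],[140,0,0,-0.13,0],[140,0,0,-0.13,0],[140,0,0,-0.13,0]]';python3 - <<'E'
from h import *
p=imaging.snapshot("scene"); cv2.imwrite("pics/w2.png",cv2.resize(p["image"][280:480,150:370],None,fx=3,fy=3))
s=telemetry.get_state();q=s['eef_rot'];th=2*np.arctan2(q[1],q[0]);C,S=np.cos(th),np.sin(th)
d=np.array([.518,-.066])-s['tool_pos'][:2]
print(s['tool_pos'],np.degrees(th),"tool shift",d@[C,S],d@[S,-C])
E
```

```text
clock: 39.28
tool_pos: [0.4311, -0.3334, 0.0498]
eef_rot: [1.0, -0.001, 0.0, 0.0]
contact_force: [0.3, 0.1, -0.0]
opening: 0.998
clock: 40.02
tool_pos: [0.4308, -0.3333, 0.0494]
eef_rot: [1.0, -0.001, 0.0, 0.0]
contact_force: [-0.6, 0.7, 1.5]
opening: 0.676
clock: 41.15
tool_pos: [0.4302, -0.3329, 0.179]
eef_rot: [1.0, -0.001, -0.0, -0.0]
contact_force: [0.2, -0.1, -1.0]
opening: 0.68
[ 0.43007135 -0.33278225  0.17857998] -0.07036315882819372 tool shift 0.0876009581325911 -0.2668900362231756
```

View pics/w2.png

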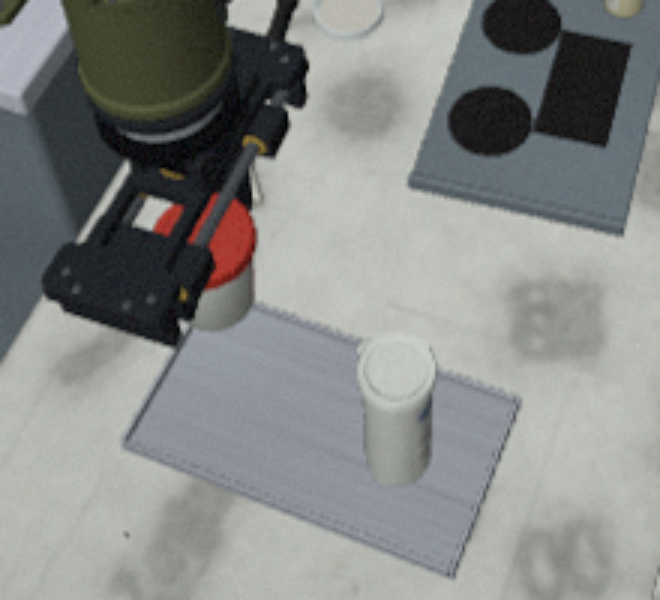

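```bash
python3 -m creep '[[140,0.005,-0.01,0,0],[140,0.02,-0.04,0,0],[140,0.03,-0.075,0,0],[140,0.045,-0.115,0,0],[140,0.06,-0.155,0,0],[140,0.075,-0.195,0,0],[140,0.085,-0.23,0,0],[140,0.0875,-0.255,0,0],[140,0.0875,-0.267,0,0],[140,0.0875,-0.267,0,0]]'; python3 -m creep '[[140,0,0,0,0],[140,0,0,0.02,0],[140,0,0,0.045,0],[140,0,0,0.07,0],[140,0,0,0.09,0],[140,0,0,0.09,0],[140,0,0,0.09,0]]'
python3 - <<'E'
from h import *
p=imaging.snapshot("scene"); cv2.imwrite("pics/x2.png",cv2.resize(p["image"][220:370,230:400],None,fx=4,fy=4))
s=telemetry.get_state();q=s['eef_rot'];th=2*np.arctan2(q[1],q[0]);C,S=np.cos(th),np.sin(th)
d=np.array([.5178,-.066])-s['tool_pos'][:2]
print(s['tool_pos'],np.degrees(th),"tool shift",d@[C,S],d@[S,-C])
E
```

```text
clock: 42.45
tool_pos: [0.5182, -0.0654, 0.1789]
eef_rot: [1.0, 0.0, -0.0, -0.0]
contact_force: [-0.4, -0.1, -0.4]
opening: 0.676
clock: 43.32
tool_pos: [0.5189, -0.0671, 0.0898]
eef_rot: [1.0, -0.001, 0.0, 0.0]
contact_force: [0.6, 0.4, -0.5]
opening: 0.675
[ 0.51911484 -0.06694561  0.0900438 ] -0.13072377097840754 tool shift -0.0013169933470759466 -0.0009426041631916761
```

View pics/x2.png

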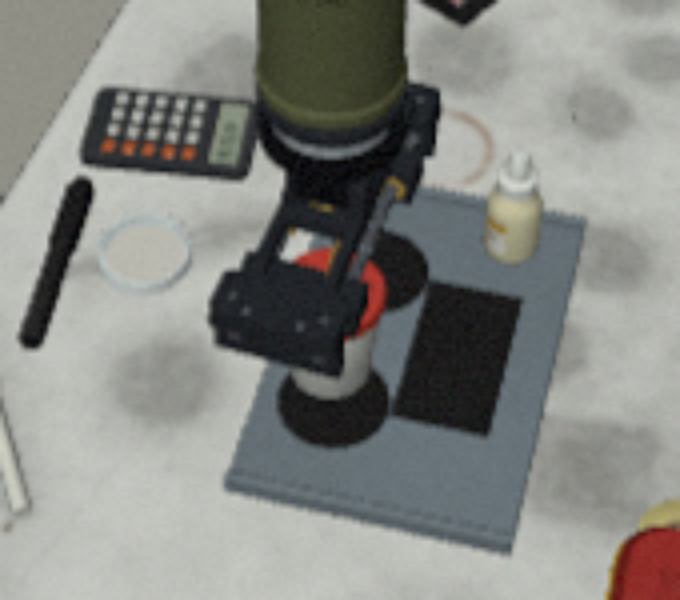

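The cup hangs above its right spot, spot centre at (333,405). I lower it.

```bash
python3 -m creep '[[140,-0.001,-0.001,0.015,0],[140,-0.001,-0.001,0.028,0],[140,-0.001,-0.001,0.033,0],[140,-0.001,-0.001,0.034,0],[140,-0.001,-0.001,0.034,0]]'; python3 -m creep '[[140,0,0,0.0005,0],[140,0,0,0.001,0],[140,0,0,0.001,0],[140,0,0,0.001,0]]'
```

```text
clock: 44.0
tool_pos: [0.5176, -0.0653, 0.0552]
eef_rot: [1.0, -0.001, 0.0, 0.0]
contact_force: [-0.1, 0.2, -1.2]
opening: 0.68
clock: 44.5
tool_pos: [0.5177, -0.0653, 0.0544]
eef_rot: [1.0, -0.001, 0.0, 0.0]
contact_force: [0.1, -0.4, 1.8]
opening: 0.678
```

```bash
python3 -m creep '[[140,0,0,0.0003,0],[100,0,0,0.0003,0],[70,0,0,0,0],[40,0,0,0,0],[0,0,0,0,0],[0,0,0,0,0],[0,0,0,0,0]]';python3 -m creep '[[0,0,0,-0.02,0],[0,0,0,-0.05,0],[0,0,0,-0.09,0],[0,0,0,-0.13,0],[0,0,0,-0.165,0],[0,0,0,-0.175,0],[0,0,0,-0.175,0],[0,0,0,-0.175,0]]'
python3 - <<'E'
from h import *
p=imaging.snapshot("scene")
cv2.imwrite("pics/y2.png",cv2.resize(p["image"][220:370,230:400],None,fx=4,fy=4))
hsv=cv2.cvtColor(p["image"],cv2.COLOR_BGR2HSV); m=((hsv[...,0]<8)|(hsv[...,0]>172))&(hsv[...,1]>140)
k=np.zeros_like(m);k[285:335,290:335]=1;m&=k
print("lid",cylfit(p,m,[(.0305,.061,.072)],.008,[.517,-.067]))
s=telemetry.get_state();q=s['eef_rot'];th=2*np.arctan2(q[1],q[0]);C,S=np.cos(th),np.sin(th)
d=np.array([.5493,-.3393])-s['tool_pos'][:2]
print(s['tool_pos'],np.degrees(th),"tool shift",d@[C,S],d@[S,-C])
E
```

```text
clock: 45.38
tool_pos: [0.5175, -0.0652, 0.0542]
eef_rot: [1.0, -0.001, -0.0, 0.0]
contact_force: [0.5, 0.5, 0.4]
opening: 0.999
clock: 46.38
tool_pos: [0.5166, -0.0651, 0.2278]
eef_rot: [1.0, -0.001, -0.001, -0.0]
contact_force: [-0.5, -1.4, 0.9]
opening: 1.0
lid (array([ 0.517129  , -0.06564198]), np.float64(32.625), np.float32(498.0))
[ 0.51660026 -0.06516631  0.22776821] -0.06566014101890762 tool shift 0.033013871401501554 0.27409603321532605
```

View pics/y2.png

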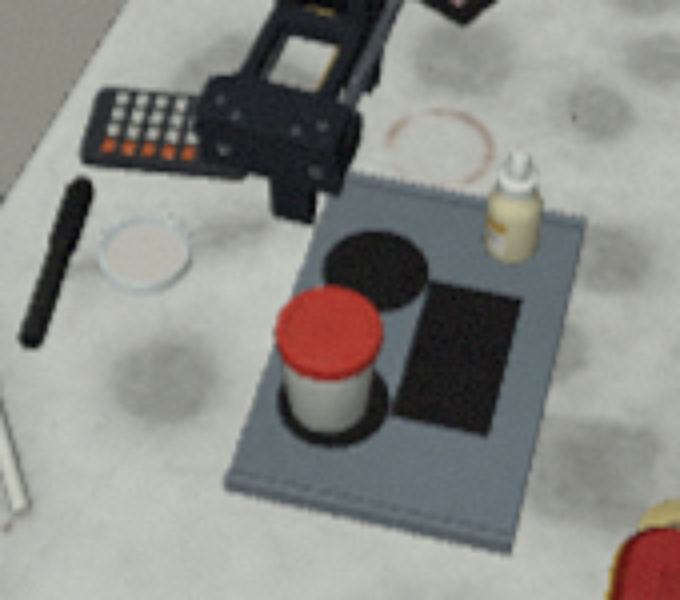

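The cup is back within 1 mm of its start: lid fit (0.5171, −0.0656) against (0.5172, −0.0663). Now the tub.

```bash
python3 -m creep '[[0,0.005,0.04,0,0],[0,0.01,0.09,0,0],[0,0.016,0.14,0,0],[0,0.022,0.19,0,0],[0,0.028,0.235,0,0],[0,0.033,0.265,0,0],[0,0.033,0.274,0,0],[0,0.033,0.274,0,0],[0,0.033,0.274,0,0]]'; python3 -m creep '[[0,0,0,0.02,0],[0,0,0,0.04,0],[0,0,0,0.05,0],[0,0,0,0.05,0],[0,0,0,0.05,0]]'
python3 - <<'E'
from h import *
p=imaging.snapshot("scene"); cv2.imwrite("pics/z2.png",cv2.resize(p["image"][280:480,150:370],None,fx=3,fy=3))
s=telemetry.get_state();q=s['eef_rot'];th=2*np.arctan2(q[1],q[0]);C,S=np.cos(th),np.sin(th)
d=np.array([.5493,-.3393])-s['tool_pos'][:2]
print(s['tool_pos'],np.degrees(th),"tool shift",d@[C,S],d@[S,-C])
E
```

```text
clock: 47.55
tool_pos: [0.5504, -0.337, 0.2289]
eef_rot: [1.0, 0.001, -0.0, -0.001]
contact_force: [-0.3, 0.8, 0.1]
opening: 1.003
clock: 48.18
tool_pos: [0.5508, -0.3392, 0.1801]
eef_rot: [1.0, -0.0, 0.001, 0.0]
contact_force: [0.7, -0.6, 0.5]
opening: 0.999
[ 0.5507725  -0.33936978  0.18012664] -0.06449952008237149 tool shift -0.0014725729261982471 -6.811842114139707e-05
```

View pics/z2.png

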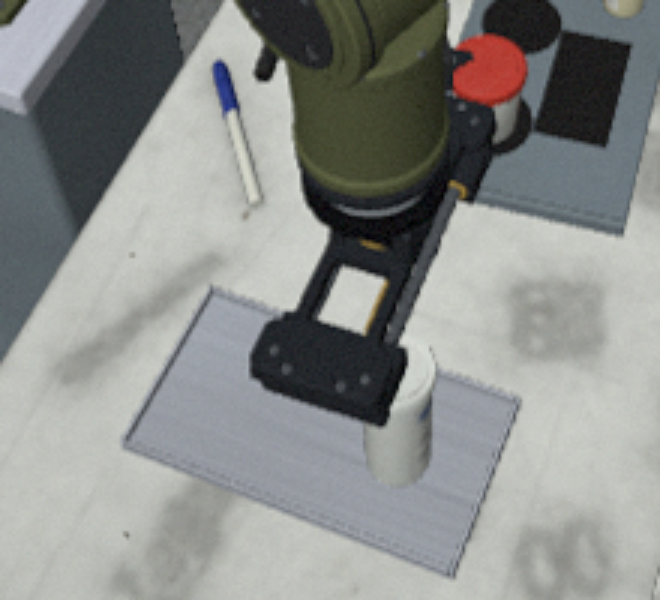

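The gripper is in line with the tub, cap at (400,375). I descend to z 0.078, grip and lift.

```bash
python3 -m creep '[[0,-0.001,0,0.03,0],[0,-0.001,0,0.06,0],[0,-0.001,0,0.09,0],[0,-0.001,0,0.101,0],[0,-0.001,0,0.102,0],[0,-0.001,0,0.102,0]]'; python3 -m creep '[[80,0,0,0,0],[130,0,0,0,0],[180,0,0,0,0],[200,0,0,0,0],[200,0,0,0,0],[200,0,0,0,0],[200,0,0,0,0]]' 12; python3 -m creep '[[200,0,0,-0.005,0],[200,0,0,-0.015,0],[200,0,0,-0.03,0],[200,0,0,-0.05,0],[200,0,0,-0.08,0],[200,0,0,-0.11,0],[200,0,0,-0.135,0],[200,0,0,-0.14,0],[200,0,0,-0.14,0]]';python3 - <<'E'
from h import *
p=imaging.snapshot("scene"); cv2.imwrite("pics/aa2.png",cv2.resize(p["image"][280:480,150:370],None,fx=3,fy=3))
s=telemetry.get_state();q=s['eef_rot'];th=2*np.arctan2(q[1],q[0]);C,S=np.cos(th),np.sin(th)
d=np.array([.518,.0368])-s['tool_pos'][:2]
print(s['tool_pos'],np.degrees(th),"tool shift",d@[C,S],d@[S,-C])
E
```

```text
clock: 48.98
tool_pos: [0.5501, -0.3398, 0.0785]
eef_rot: [1.0, -0.001, 0.001, 0.001]
contact_force: [-0.2, -0.6, 0.0]
opening: 1.0
clock: 49.85
tool_pos: [0.5492, -0.3393, 0.0773]
eef_rot: [1.0, -0.001, 0.0, 0.0]
contact_force: [0.4, -0.7, 1.0]
opening: 0.522
clock: 50.98
tool_pos: [0.549, -0.3392, 0.2174]
eef_rot: [1.0, -0.001, 0.0, 0.0]
contact_force: [-0.9, 0.4, -1.2]
opening: 0.528
[ 0.54864511 -0.33899438  0.21661626] -0.0668324890055078 tool shift -0.031083433079907814 -0.3757583749793416
```

View pics/aa2.png

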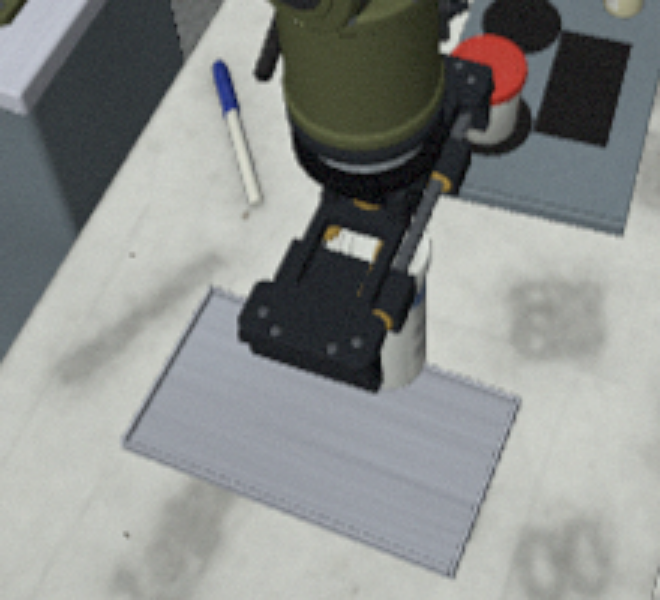

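```bash
python3 -m creep '[[200,0,-0.01,0,0],[200,-0.003,-0.035,0,0],[200,-0.006,-0.07,0,0],[200,-0.01,-0.11,0,0],[200,-0.014,-0.15,0,0],[200,-0.018,-0.19,0,0],[200,-0.022,-0.23,0,0],[200,-0.026,-0.27,0,0],[200,-0.03,-0.31,0,0],[200,-0.031,-0.345,0,0]]'; python3 -m creep '[[200,0,-0.02,0,0],[200,0,-0.031,0,0],[200,0,-0.031,0.02,0],[200,0,-0.031,0.05,0],[200,0,-0.031,0.08,0],[200,0,-0.031,0.1,0],[200,0,-0.031,0.105,0],[200,0,-0.031,0.105,0],[200,0,-0.031,0.105,0]]';python3 - <<'E'
from h import *
p=imaging.snapshot("scene"); cv2.imwrite("pics/ab2.png",cv2.resize(p["image"][220:370,230:400],None,fx=4,fy=4))
s=telemetry.get_state();q=s['eef_rot'];th=2*np.arctan2(q[1],q[0]);C,S=np.cos(th),np.sin(th)
d=np.array([.518,.0368])-s['tool_pos'][:2]
print(s['tool_pos'],np.degrees(th),"tool shift",d@[C,S],d@[S,-C])
E
```

```text
clock: 52.28
tool_pos: [0.5174, 0.0082, 0.2166]
eef_rot: [1.0, 0.0, -0.001, -0.0]
contact_force: [0.6, 0.4, -0.8]
opening: 0.53
clock: 53.4
tool_pos: [0.5193, 0.0367, 0.113]
eef_rot: [1.0, -0.001, 0.001, -0.0]
contact_force: [-0.4, 0.0, 0.1]
opening: 0.529
[0.51923738 0.03672274 0.1130107 ] -0.08426932019129901 tool shift -0.001237494168998491 -7.543597689374261e-05
```

View pics/ab2.png

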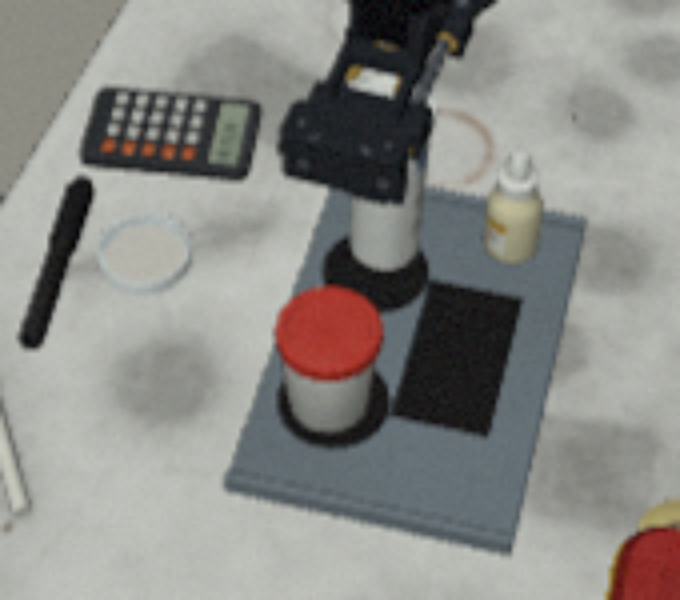

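The tub hangs over the left spot, upright, body at (385,230). Contact is expected at TCP z≈0.0823.

```bash
python3 -m creep '[[200,-0.001,0,0.015,0],[200,-0.001,0,0.025,0],[200,-0.001,0,0.029,0],[200,-0.001,0,0.03,0],[200,-0.001,0,0.03,0]]'; python3 -m creep '[[200,0,0,0.0005,0],[200,0,0,0.001,0],[200,0,0,0.001,0],[200,0,0,0.001,0]]'
```

```text
clock: 54.08
tool_pos: [0.5178, 0.0367, 0.0822]
eef_rot: [1.0, -0.001, 0.0, 0.0]
contact_force: [-0.7, 0.0, 0.4]
opening: 0.528
clock: 54.58
tool_pos: [0.5183, 0.0366, 0.0821]
eef_rot: [1.0, -0.001, 0.001, 0.0]
contact_force: [-0.6, -0.2, 8.2]
opening: 0.528
```

```bash
python3 -m creep '[[200,0,0,-0.0007,0],[140,0,0,-0.0007,0],[100,0,0,-0.0007,0],[60,0,0,-0.0007,0],[0,0,0,-0.0007,0],[0,0,0,-0.0007,0],[0,0,0,-0.0007,0]]';python3 -m creep '[[0,0,0,-0.02,0],[0,0,0,-0.05,0],[0,0,0,-0.09,0],[0,0,0,-0.13,0],[0,0,0,-0.165,0],[0,0,0,-0.175,0],[0,0,0,-0.175,0],[0,0,0,-0.175,0]]'; python3 -m creep '[[0,-0.02,0.04,0,0],[0,-0.04,0.09,0,0],[0,-0.06,0.14,0,0],[0,-0.08,0.19,0,0],[0,-0.1,0.24,0,0],[0,-0.1,0.28,0,0],[0,-0.1,0.3,0,0],[0,-0.1,0.3,0,0],[0,-0.1,0.3,0,0]]'
python3 - <<'E'
from h import *
P=[imaging.snapshot(n) for n in ("scene","top")]
cv2.imwrite("pics/ac2.png",P[0]["image"][150:350,250:450].repeat(3,0).repeat(3,1)); cv2.imwrite("pics/ac1.png",P[1]["image"])
for p in P:
  for t,prof,x0,z in (("cup_mid",[(.028,0,.061),(.0305,.061,.072)],[.517,-.066],.008),("tub_mid",[(.0215,0,.112),(.024,.112,.126)],[.518,.036],.008),("dish_mid",[(.03,0,.014)],[.37,.004],0),("oil_mid",[(.0175,0,.055),(.01,.055,.086)],[.589,.083],.008)):
    for d in imaging.trace(p,t)[:2]: print(t,np.round(d["rect"]),round(d["score"],2),cylfit(p,d["pixels"],prof,z,x0))
  for d in imaging.trace(p,"box_mid")[:1]: print("box",boxfit([p],[d["pixels"].astype(np.float32)],(.096,.048,.02),.003,[.491,.352,1.166]))
s=telemetry.get_state();print(s['tool_pos'])
E
```

```text
clock: 55.45
tool_pos: [0.5176, 0.0368, 0.0819]
eef_rot: [1.0, -0.001, -0.0, 0.0]
contact_force: [-0.0, 0.3, -0.6]
opening: 0.998
clock: 56.45
tool_pos: [0.5167, 0.0367, 0.2555]
eef_rot: [1.0, -0.001, -0.001, 0.0]
contact_force: [-0.1, -0.3, -0.7]
opening: 0.998
clock: 57.58
tool_pos: [0.4176, -0.261, 0.2565]
eef_rot: [1.0, 0.001, -0.0, -0.001]
contact_force: [0.3, 0.1, -0.1]
opening: 0.998
cup_mid [297. 293. 327. 328.] 0.76 (array([ 0.5159389 , -0.06409464]), np.float64(143.125), np.float32(722.0))
tub_mid [309. 146. 340. 182.] 0.71 (array([-1.37129687,  1.60816797]), np.float64(496.0), np.float32(496.0))
tub_mid [314. 250. 338. 296.] 0.59 (array([0.51791208, 0.03503925]), np.float64(51.1875), np.float32(830.0))
dish_mid [254. 275. 280. 298.] 0.75 (array([0.36874952, 0.00356608]), np.float64(27.3125), np.float32(400.0))
dish_mid [326. 204. 370. 225.] 0.33 (array([-1.51929688,  1.57616797]), np.float64(270.0), np.float32(270.0))
oil_mid [351. 261. 366. 286.] 0.71 (array([0.58873328, 0.08732404]), np.float64(65.25), np.float32(308.0))
oil_mid [255. 274. 280. 297.] 0.52 (array([-0.8046
[... 242 characters left out ...]
), np.float32(461.0))
tub_mid [143. 272. 188. 316.] 0.93 (array([0.28926005, 0.13371979]), np.float64(1068.0625), np.float32(763.0))
tub_mid [335. 215. 356. 242.] 0.62 (array([0.5172379 , 0.03458329]), np.float64(43.125), np.float32(448.0))
dish_mid [343. 277. 362. 298.] 0.78 (array([0.36872108, 0.0019512 ]), np.float64(26.875), np.float32(397.0))
oil_mid [344. 278. 365. 298.] 0.63 (array([0.24775798, 0.13624863]), np.float64(505.875), np.float32(358.0))
oil_mid [321. 204. 331. 212.] 0.52 (array([0.58673629, 0.08400039]), np.float64(50.25), np.float32(139.0))
box (array([0.4889, 0.3531, 1.1817]), np.float64(67.71), np.float64(34.0625), np.float32(636.0))
[ 0.41728271 -0.26311826  0.25696501]
```

View pics/ac2.png

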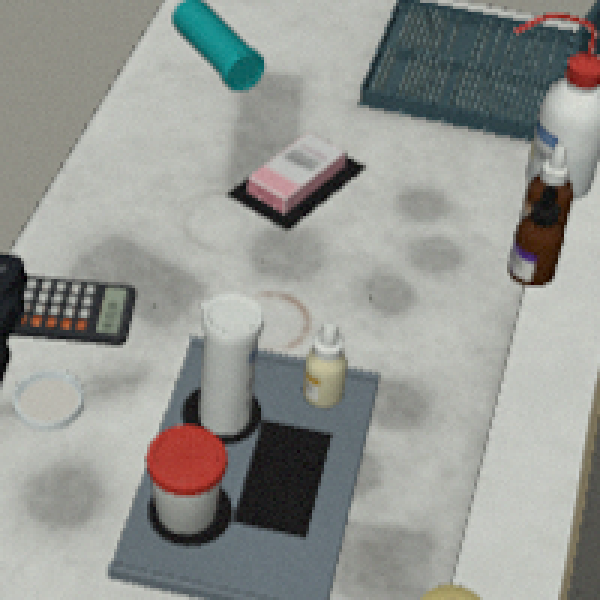

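View pics/ac1.png

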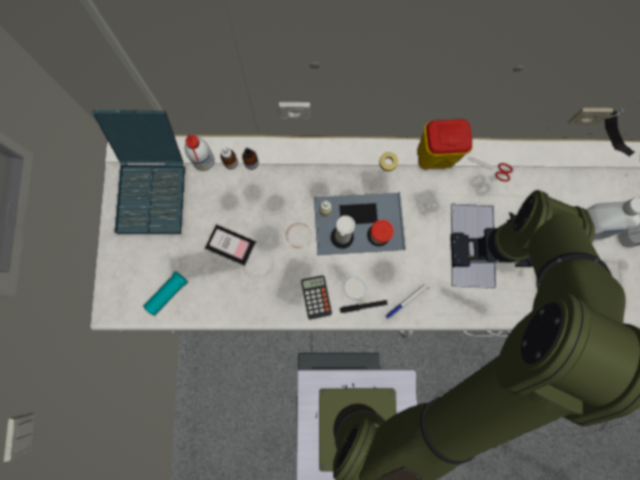

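Everything is in place: the cup (380,232), tub (345,230) and box on the pad (231,245) in the top view, with the gripper clear. I hand the job in.

```bash
python3 -c "
from plant import r;print(r.finish_job())"
```

```text
the job is handed in; nothing more can be done
None
```

I moved the tub and then the cup to the steel tray, laid the box on the pad, and put the cup and then the tub back on their own spots. I handed the job in at about 58 s; it reported no verdict.

| Thing | Last check |
|---|---|
| Tub | upright, about 1 mm from its start |
| Cup | upright; the clean lid fit just after placing it puts it under 1 mm from its start |
| Box | flat, about 2 mm from the pad's centre, long side within about 1° of the pad's |
| Oil bottle and culture dish | within the measuring error of where they were (4 mm at most) |
| Gripper | open and clear of everything, over the tray |

- **Disagreeing readings:** The last two whole-cup fits differed by about 4 mm in y (−0.064 in the scene view, −0.068 in the top view). The scene one fitted poorly; both are well inside the 15 mm limit.
- **Wrong detections:** The networks also reported the turquoise tube as a tub and took the dish for the oil bottle. I ruled these out by position.
- **Grip opening:** When I gripped the tub, the opening read about 46 mm rather than the 43 mm of its body. I did not find out why, but the hold was firm.

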